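# Change to the wide drum on the tilted-spindle sander

## Robot

A 6-joint arm with a two-finger parallel gripper is mounted at the origin on the work surface. World frame = base frame: x ahead of the robot, y to its left, z up, the work surface at z = 0. Lengths are in m, angles in degrees, forces in N, time in s.
With the tool pointing down it reaches from about 0.35 to 0.975 m from the base axis. Payload 4.9 kg.
Tool frame: the origin (TCP) lies where the fingers leave the gripper's body, on its centre line; the fingertips stand 73 mm ahead of it and the grasp point (between the pads) lies 54 mm ahead of it; z points along the fingers, y is the direction in which the jaws open and shut (so a half turn about z gives the same grasp; the last joint's range is limited). The gripper opens to 85 mm and grips with 20 to 120 N. Pads are 22 mm wide; open, the fingers measure 114 mm over their backs; the gripper's body (76 mm by 85 mm) begins 54 mm behind the grasp point. The pads swing forward as they close: fully open they stand 13 mm farther back than shut.
Start: joints at [63.083, 3.019, 92.412, -0, 84.569, -6.818], TCP at [0.215, 0.587, 0.304] pointing down, gripper open.
Joint ranges: [-172.51, 172.51], [-57.92, 126.97], [3.15, 148.05], [-58.71, 238.71], [5.1, 150.11], [-179.66, 179.66]. Speed limits (degrees/s): [147.25, 147.25, 180, 180, 180, 180].

## Interface

Orientations are given as a 3x3 rotation matrix whose columns are the frame's x, y, z axes.
In Python, from cell import bot gives the robot as it stands. Calls block until the motion is done:
- bot.move_to(position, orientation): joint-space move of the TCP to a pose.
- bot.movel(position, attitude=None, rate=0.15): straight line of the TCP; attitude=None keeps the orientation; rate is the mean speed in m/s.
- bot.move_joints(angles): joint-space move.
- bot.command_gripper(opening, force=None): finger opening in m; force is the grip in N (None keeps the last); returns when the fingers have stopped.
- bot.pause(seconds).
- bot.ik(position, orientation): joint angles nearest the present ones, or None.
- bot.get_state(): the state.
- bot.capture(name): name is "scene" or "top"; returns (picture, depth): 420x560x3 uint8, blue, green, red; 420x560 float32, m along the optical axis (not along the pixel's ray), 0 where there is no reading.
- bot.camera_info(name): a dict with "fovy" (degrees; the focal length in pixels is half the picture's height over the tangent of half this angle, whatever the lens; pixels are square), "cx", "cy" (the principal point, pixels), "T" (4x4, takes a point from camera to world coordinates). Camera axes: x right, y down, z forward; pixel columns grow to the right and rows downward; lengths in m; the calibration is good to about 2 mm. A picture is of the moment at which its call begins. camera_info takes no time and is no camera call.
A pose or a line that the arm cannot do raises bot.MotionError and nothing moves.
- bot.hand_in(): hands the job in, once; it reports no verdict.
The state is a dict: "clock": time; "joints": joint angles; "dq": joint speeds; "effort": joint torques, N m; "ee_pos": TCP position; "ee_rot": TCP orientation; "ft_force": force on the tool from outside, world axes, zero at the start; "wrist_torque": the same for the moment, N m; "grip_width": finger opening in m.
Only numpy, scipy, OpenCV 4.12 (cv2) and the standard library are available. Lean on these libraries where they do the work, as an engineer would, in place of code of your own. Each camera call takes 0.05 s, during which the arm holds its last target.

## Task

Get the spindle sander ready for bevelling: in the drum rack, lift the red-tabbed spring finger off the wide brown sanding drum so that it stays up, then take that drum out and fit it on the tilted spindle of the sander, its flat matched to the spindle's flat, pushed fully home against the flange. Do not force it on, and leave the slim drum and everything else on the bench where they are.

Things in the scene. Friction and masses are not known exactly. Their poses are not given: they have to be found in the camera images.
- drum: Wide sanding drum to be fitted: 91 mm tall, about 0.35 kg, brown abrasive sleeve 64 mm across up to 55 mm, then a bare hub. D-shaped bore right through: 26 mm round diameter, flat 8 mm from the axis. Origin: on the axis at the underside. z: up the axis; x: from the axis to the flat. Starts upright in one of the rack's nests on a pin 11 mm across, 14 mm high, that does not set its rotation.
- drum_hub (a point): On the drum's axis 78 mm above its underside: middle of the round bare aluminium hub, 40 mm across, from 55 to 91 mm up. Grip it here, at any rotation. A red mark on the hub's top rim and down its side stands over the flat of the bore. Axes as the drum's.
- spindle: Sander's D-shaped steel spindle: 23 mm across, flat 6.8 mm from the axis, 56 mm long, tilted 23 to 37 degrees from vertical towards the robot. Origin: on the axis at the top face of its flange, a dark disc 52 mm across on which the drum's underside must rest. z: up the axis to the tip; x: from the axis to the flat. It turns stiffly (0.15 N m) on its axis; the tilt is locked.
- spindle_tip (a point): Tip of the spindle, 56 mm from the flange along its axis; the last 12 mm taper to 15 mm across. The flat has a red line and a red mark beside it on the flange, and faces roughly up and away from the robot. The drum goes on only if its x and the spindle's agree within about 7 degrees.
- sander: Tilting-spindle sander let into the bench: cast table 260 mm (x) by 250 mm (y), its top 45 mm above the bench; the spindle's flange sits at its middle, 40 mm above the bench, in a throat that leaves at least 6 mm all round the seated drum. Origin: middle of the table, at bench height; x away from the robot, z up. Fixed.
- nest_a (a point): Rack nest a: where the axis of a drum standing there meets the rack's board, 18 mm above the bench. Axes are the rack's: x from the robot's side towards the finger's bracket, y along the row towards nest a (the nests are 125 mm apart), z up. Board 170 x 260 mm, fixed.
- nest_b (a point): Rack nest b, 125 mm along -y of the rack from nest a; otherwise the same.
- finger_a (a joint): Spring hold-down finger over nest a: steel arm 10 mm wide, hinged 70 mm beyond the nest, pressing on the hub's top with about 4 N. Angle in rad: 0 down, grows as its red tab swings up and over, stop at 1.9. Over-centre spring: about 2.5 N at the tab lifts it; let go below about 0.9 it snaps down again, past that it flicks up by itself to the stop and stays.
- finger_b (a joint): The same finger over nest b. When a finger is down the top of its tab stands 153 mm above the bench (lift the drum clear of the other one); raised, it leans back beyond its bracket, up to 240 mm above the bench.
- finger_a_hinge (a point): Hinge of finger a: on the hinge line in the middle of the arm, 117 mm above the bench, 70 mm beyond nest a. Axes as the rack's; the hinge line is y.
- finger_b_hinge (a point): Hinge of finger b, likewise.
- finger_a_tab (a point): Point to pinch on finger a's red tab, an upright plate at its free end, 10 mm thick along the hinge line (pinch across that), 26 mm long, 36 mm high. While down, the point is 113 mm from the hinge towards the robot and 22 mm above it, 14 mm under the tab's top edge. It moves with the finger and can turn between the pads, so the tool may stay upright.
- finger_b_tab (a point): The same point on finger b.
- slim_drum: Bystander, not to be used: slim dark grey drum 44 mm across with the same hub, round bore, in the other nest under its own finger. Origin on the axis at its underside.
- cork_block: Bystander: cork sanding block 45 x 90 x 30 mm lying on the sander's table. Origin at the centre of its underside.
- panel: Bystander: white primed wooden cross 300 mm long, 22 mm thick, lying at the left side. Origin at the underside of its long member's middle.
- gesso_jar: Bystander: jar 72 mm across, 100 mm high. Origin at the centre of its underside.
- offcut: Bystander: wooden block 45 x 100 x 45 mm near the robot. Origin at the centre of its underside.
- brush: Bystander: hand brush lying at the right side.
- mallet: Bystander: rubber mallet lying at the right side.

How it is judged (in metres and radians):
On the way:
1. the wide drum's own finger is lifted right up and stays up while the drum still stands in its nest (distance of drum from where it was at the start of the episode below 0.012 m and ((horizontal distance between drum and nest_a below 0.03 m and value of joint finger_a above 1.4 rad) or (horizontal distance between drum and nest_b below 0.03 m and value of joint finger_b above 1.4 rad))), for 0.2 s.
At the end, for the whole second after the job is handed in: The wide drum is on the spindle, flats together, underside on the flange (origins within 4 mm, under 2.5 mm above it), axes within 0.06 rad, rotation within 0.2 rad, released and at rest; the slim drum has moved less than 15 mm. The finger may stand up or down (distance between drum and spindle below 0.004 m and z of drum in the frame of spindle below 0.0025 m and angle between the z axis of drum and the z axis of spindle, either way round below 0.06 rad and angle between the x axis of drum and the x axis of spindle, either way round below 0.2 rad and linear speed of drum below 0.01 m/s and distance of slim_drum from where it was at the start of the episode below 0.015 m); the robot touches nothing.
It fails at once if the drum is forced on the spindle (more than 100 N between them) (contact force between drum and spindle above 100 N).
It fails at once if the slim drum is taken or pushed out of place (15 mm) (distance of slim_drum from where it was at the start of the episode above 0.015 m).
It fails at once if another thing on the bench is displaced (30 mm) (distance of any of cork_block, panel, gesso_jar, offcut, brush, mallet from where it was at the start of the episode above 0.03 m).
It also fails if it takes over 58 s, if anything falls off the work surface, if the arm or the gripper's body presses on something with over 40 N, if the wrist force passes 120 N, or if a joint passes its speed limit or range.

## Working session

There is one attempt and no reset: what is moved stays moved. The work goes in short steps, each a Python script; the robot and the scene stay as the last script left them, time stands still between calls to the robot, and variables do not carry over. Pictures are saved under pics/ and viewed, and the job is handed in when it is done.

```bash
mkdir -p pics; ls; python3 - <<'E'
from cell import bot
import cv2,numpy as np
for n in("scene","top"):
    p,d=bot.capture(n); cv2.imwrite(f"pics/{n}0.png",p); np.save(f"{n}0.npy",d)
    i=bot.camera_info(n); print(n,i['fovy'],i['cx'],i['cy'],i.keys()); print(np.round(i['T'],4))
print(bot.get_state()['clock'])
E
```

```text
pics
scene 54.154605674895144 283.00582932926585 216.55196286140588 dict_keys(['fovy', 'cx', 'cy', 'T'])
[[-0.5135  0.5502 -0.6584  1.2585]
 [ 0.8578  0.348  -0.3782  0.4249]
 [ 0.0211 -0.759  -0.6507  0.8258]
 [ 0.      0.      0.      1.    ]]
top 50.14647399046772 280.8479194346292 206.49959038717637 dict_keys(['fovy', 'cx', 'cy', 'T'])
[[-0.0065 -0.9773  0.2116  0.2391]
 [-1.      0.007   0.0018  0.0037]
 [-0.0033 -0.2116 -0.9774  1.5498]
 [ 0.      0.      0.      1.    ]]
0.1
```

View pics/scene0.png

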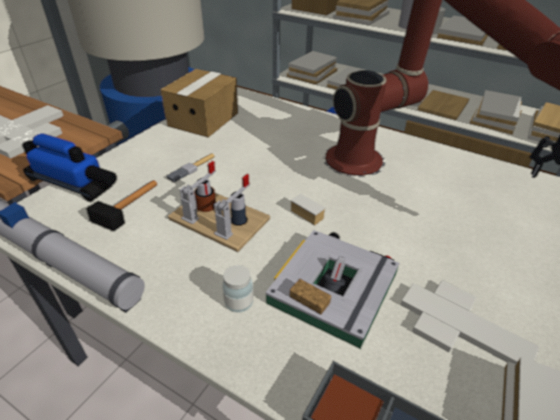

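View pics/top0.png

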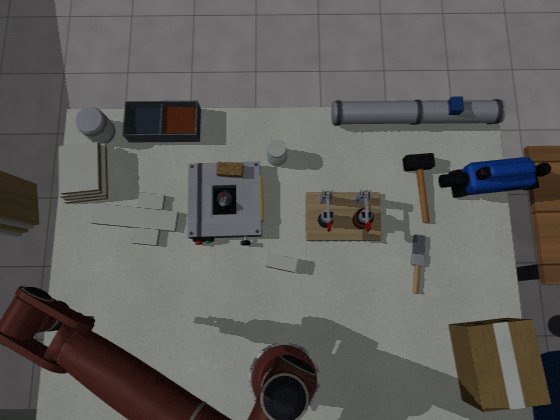

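```bash
python3 - <<'E'
import cv2
s=cv2.imread('pics/scene0.png');t=cv2.imread('pics/top0.png')
def c(im,x0,y0,w,h,k,n): cv2.imwrite(n,cv2.resize(im[y0:y0+h,x0:x0+w],None,fx=k,fy=k,interpolation=cv2.INTER_CUBIC))
c(s,160,150,120,100,6,'pics/s_rack.png')
c(s,260,225,150,120,5,'pics/s_sander.png')
c(t,295,180,100,70,8,'pics/t_rack.png')
c(t,180,150,100,100,6,'pics/t_sander.png')
E
```

```text
(no output)
```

View pics/s_rack.png

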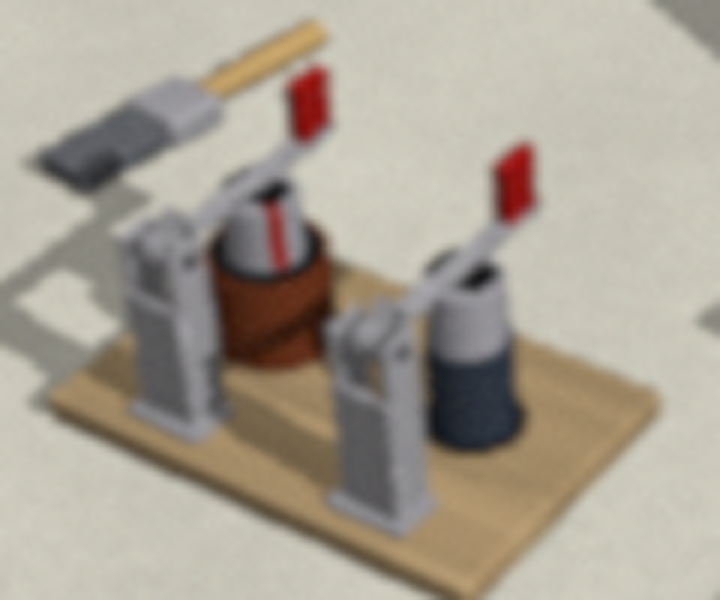

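View pics/s_sander.png

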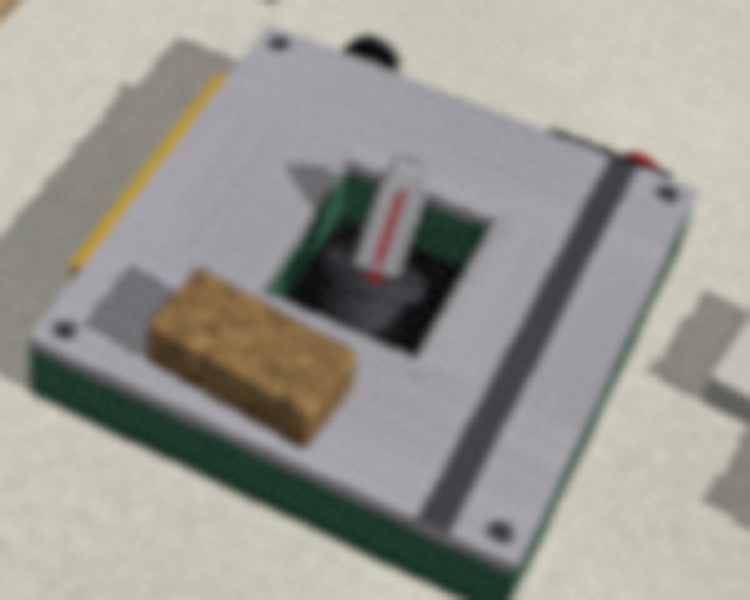

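View pics/t_rack.png

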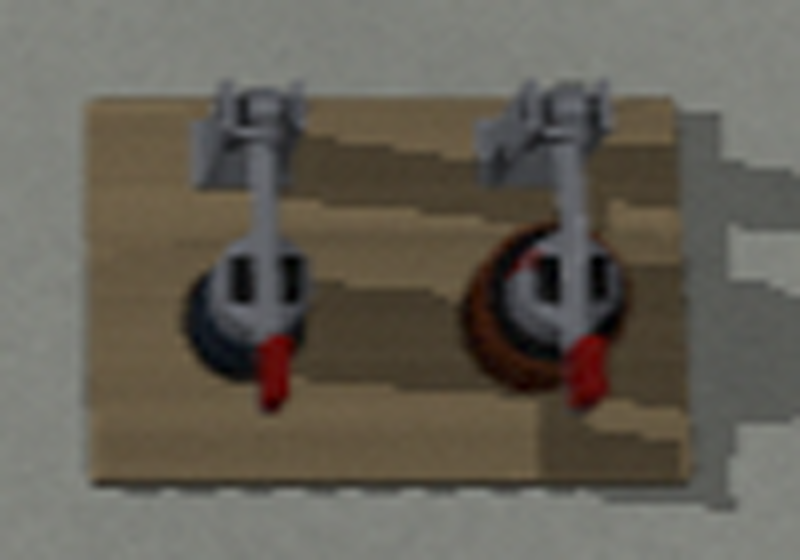

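View pics/t_sander.png

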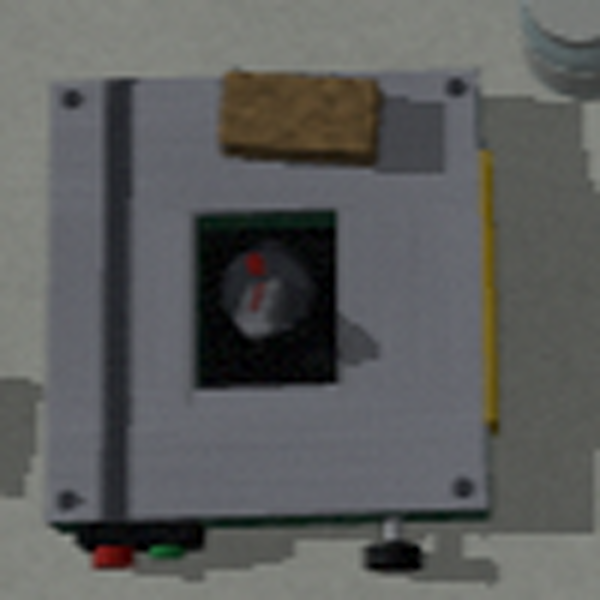

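```bash
cat > h.py <<'E'
import numpy as np, cv2
import pickle,os
def cams():
    if os.path.exists('cams.pkl'): return pickle.load(open('cams.pkl','rb'))
    from cell import bot
    c={n:bot.camera_info(n) for n in('scene','top')}
    pickle.dump(c,open('cams.pkl','wb')); return c
C=cams()
F={n:210/np.tan(np.radians(C[n]['fovy'])/2) for n in C}
def ray(n,u,v):
    c=C[n];d=c['T'][:3,:3]@np.array([(u-c['cx'])/F[n],(v-c['cy'])/F[n],1]);return c['T'][:3,3],d
def atz(n,u,v,z):
    o,d=ray(n,u,v);return o+d*(z-o[2])/d[2]
def proj(n,p):
    c=C[n];q=c['T'][:3,:3].T@(np.atleast_2d(p)-c['T'][:3,3]).T
    return np.stack([q[0]/q[2]*F[n]+c['cx'],q[1]/q[2]*F[n]+c['cy']],1)
def tri(a,b):
    # a,b=(name,u,v)
    A=np.zeros((3,3));B=np.zeros(3);L=[]
    for n,u,v in(a,b):
        o,d=ray(n,u,v);d=d/np.linalg.norm(d);M=np.eye(3)-np.outer(d,d);A+=M;B+=M@o;L.append((o,d))
    p=np.linalg.solve(A,B);return p,[np.linalg.norm((p-o)-d*((p-o)@d)) for o,d in L]
E
python3 - <<'E'
from h import *
np.set_printoptions(precision=4,suppress=True)
def rect(n,px,k,off,z):
    P=np.array([atz(n,x/k+off[0],y/k+off[1],z) for x,y in px])
    e=[np.linalg.norm(P[i]-P[(i+1)%4]) for i in range(4)];print(n,P.tolist(),'\n',np.array(e),P.mean(0));
    print('yaws',[np.degrees(np.arctan2(*(P[(i+1)%4]-P[i])[[1,0]])) for i in range(4)])
rect('top',[(48,82),(480,68),(492,512),(52,522)],6,(180,150),.045)
rect('top',[(72,98),(457,87),(463,487),(68,500)],6,(180,150),.045)
rect('top',[(92,98),(675,98),(688,480),(90,482)],8,(295,180),.018)
rect('scene',[(270,35),(690,195),(515,570),(32,345)],5,(260,225),.045)
rect('scene',[(280,43),(667,193),(499,531),(64,329)],5,(260,225),.045)
# depth check
for n in('top','scene'):
    d=np.load(f'{n}0.npy')
    for (u,v) in ([(225,180),(350,230),(300,300)] if n=='top' else [(320,250),(230,235),(300,230)]):
        o,r=ray(n,u,v);print(n,u,v,o+r*d[v,u])
E
```

```text
top [[0.7208540720305512, 0.33098732283363486, 0.04499999999999993], [0.7275021552494132, 0.07860789406350344, 0.04499999999999993], [0.46553384483684934, 0.07096432178498124, 0.04499999999999993], [0.46157626087226034, 0.31906032413105023, 0.04499999999999993]] 
 [0.2525 0.2621 0.2481 0.2596] [0.5939 0.1999 0.045 ]
yaws [np.float64(-88.49108523856886), np.float64(-178.32872832184515), np.float64(90.91389472542893), np.float64(2.63379761229558)]
top [[0.7109931540076365, 0.3166118931225492, 0.04500000000000015], [0.7160040155614564, 0.09199499297569147, 0.04499999999999993], [0.4799053286507676, 0.08738836065372946, 0.04499999999999993], [0.4740456995208595, 0.3104811726766453, 0.04499999999999993]] 
 [0.2247 0.2361 0.2232 0.237 ] [0.5952 0.2016 0.045 ]
yaws [np.float64(-88.7220302402367), np.float64(-178.88221697848903), np.float64(91.50455249279109), np.float64(1.4821262982594292)]
top [[0.6213468099315187, -0.08391466506553535, 0.018000000000000016], [0.6194753956176873, -0.33990056933314433, 0.018000000000000016], [0.4505717819276308, -0.3365407223068479, 0.018000000000000016], [
[... 684 characters left out ...]
4(-178.89726552003998)]
scene [[0.48195703946820145, 0.08657383841215871, 0.04499999999999993], [0.4762057796660091, 0.30988426949413694, 0.04500000000000004], [0.7121268346933936, 0.3151226432578702, 0.04500000000000004], [0.7176038575314481, 0.09152990336182293, 0.04500000000000004]] 
 [0.2234 0.236  0.2237 0.2357] [0.597  0.2008 0.045 ]
yaws [np.float64(91.47530092419423), np.float64(1.2719822689115745), np.float64(-88.59679008206612), np.float64(-178.79514712153343)]
top 225 180 [0.6615 0.2005 0.0415]
top 350 230 [ 0.4867 -0.2321  0.0141]
top 300 300 [ 0.2508 -0.056   0.0006]
scene 320 250 [0.5327 0.125  0.0442]
scene 230 235 [ 0.5942 -0.1292  0.0209]
scene 300 230 [0.4496 0.0198 0.0009]
```

```bash
python3 - <<'E'
import cv2,numpy as np
s=cv2.imread('pics/scene0.png');t=cv2.imread('pics/top0.png')
def c(im,x0,y0,w,h,k,n):
    a=cv2.resize(im[y0:y0+h,x0:x0+w],None,fx=k,fy=k,interpolation=cv2.INTER_CUBIC)
    a=np.clip(255*(a/255.)**.6,0,255).astype(np.uint8)
    for i in range(0,w,5): cv2.putText(a,str(x0+i),(i*k,8),0,.3,(0,255,255),1); cv2.line(a,(int((i+.5)*k),10),(int((i+.5)*k),16),(0,255,255),1)
    for i in range(0,h,5): cv2.putText(a,str(y0+i),(0,int((i+.5)*k)+3),0,.3,(0,255,255),1)
    cv2.imwrite(n,a)
c(s,314,250,46,46,13,'pics/s_sp.png')
c(t,208,180,36,36,16,'pics/t_sp.png')
E
```

```text
(no output)
```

View pics/s_sp.png

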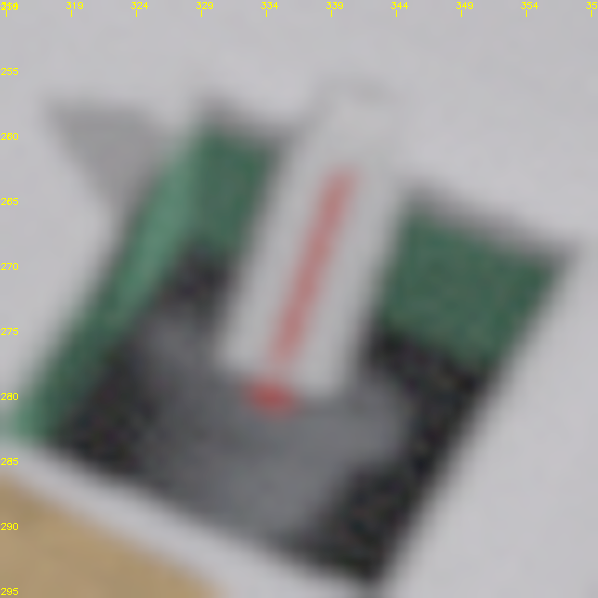

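View pics/t_sp.png

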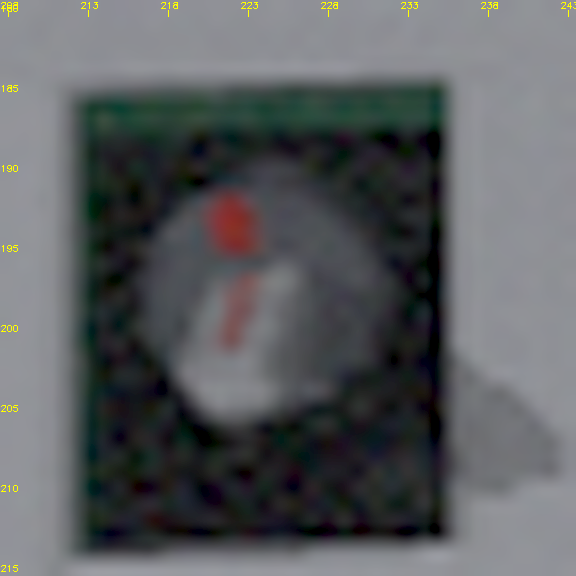

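```bash
python3 - <<'E'
from h import *
np.set_printoptions(precision=4,suppress=True)
S=np.array([.596,.2012,.04])
m,e=tri(('scene',334.3,279.9),('top',222.0,193.3));print('mark',m,m-S,e)
lo,e=tri(('scene',335.2,277.8),('top',222.9,197));print('lo',lo,e)
hi,e=tri(('scene',340.2,262.3),('top',221.7,201.4));print('hi',hi,e)
d=hi-lo;print(np.linalg.norm(d),d/np.linalg.norm(d),'tilt',np.degrees(np.arccos(d[2]/np.linalg.norm(d))),np.degrees(np.arctan2(d[1],d[0])))
print('S',proj('scene',S),proj('top',S))
# fit: params tilt, az, phi, rm, s_lo, s_hi, with S fixed +- 
from scipy.optimize import least_squares
def frame(t,az,phi):
    z=np.array([np.sin(t)*np.cos(az),np.sin(t)*np.sin(az),np.cos(t)])
    u=np.array([1,0,0])-z[0]*z;u/=np.linalg.norm(u);v=np.cross(z,u)
    x=np.cos(phi)*u+np.sin(phi)*v
    return x,np.cross(z,x),z
obs=[('scene',334.3,279.9),('top',222.0,193.3),('scene',335.2,277.8),('top',222.9,197),('scene',340.2,262.3),('top',221.7,201.4)]
def res(p,full=False):
    t,az,phi,rm,a,b=p[:6];x,y,z=frame(t,az,phi);O=S+p[6:9]
    P=[O+rm*x,O+.0068*x+a*z,O+.0068*x+b*z]
    r=[]
    for i,(n,u,v) in enumerate(obs): r+=list((proj(n,P[i//2])[0]-[u,v])/.4)
    r+=list(p[6:9]/.0012)+[(az-np.pi-np.radians(1.35))/.03]
    return np.array(r)
f=least_squares(res,[.5,np.pi+.02,.1,.02,.01,.045,0,0,0],x_scale=[.1,.1,.1,.01,.01,.01,.001,.001,.001])
J=np.linalg.inv(f.jac.T@f.jac)
print(f.x,np.degrees(f.x[:3]),np.degrees(np.sqrt(np.diag(J))[:3]),'\n',f.fun)
np.save('sp.npy',f.x)
E
```

```text
mark [0.6122 0.2067 0.0513] [0.0162 0.0055 0.0113] [np.float64(0.0020655064333291724), np.float64(0.002065506433329184)]
lo [0.6003 0.2041 0.0459] [np.float64(0.002019645120559825), np.float64(0.002019645120559881)]
hi [0.577  0.203  0.0803] [np.float64(0.0022291495330639447), np.float64(0.0022291495330638397)]
0.04162735609826699 [-0.5612 -0.0268  0.8272] tilt 34.18273485226408 -177.26292716746147
S [[335.464  277.8622]] [[224.482  198.4084]]
[0.5891 3.1685 0.2372 0.0202 0.0021 0.0439 0.0001 0.0004 0.0002] [ 33.7505 181.5437  13.592 ] [2.1583 1.3996 3.5397] 
 [ 1.4791  0.2387  1.8374 -0.6638  1.0675  0.0511  2.1376 -0.5069  1.6909
  0.2001  1.9547 -0.741   0.0625  0.3221  0.1308  0.1127]
```

```bash
cat > fit.py <<'E'
from h import *
from scipy.optimize import minimize
np.set_printoptions(precision=4,suppress=True)
K=8
def frame(t,az,phi):
    z=np.array([np.sin(t)*np.cos(az),np.sin(t)*np.sin(az),np.cos(t)])
    u=np.array([1,0,0])-z[0]*z;u/=np.linalg.norm(u);v=np.cross(z,u)
    x=np.cos(phi)*u+np.sin(phi)*v
    return np.stack([x,np.cross(z,x),z],1)
def circ(r,z,n=48): 
    a=np.linspace(0,2*np.pi,n,endpoint=False);return np.stack([r*np.cos(a),r*np.sin(a),a*0+z],1)
def dsec(r,f,z,n=40):
    a0=np.arccos(min(1,f/r));a=np.linspace(a0,2*np.pi-a0,n);return np.stack([r*np.cos(a),r*np.sin(a),a*0+z],1)
crop={'scene':(320,250,30,36),'top':(212,186,24,24)}
IM={n:cv2.imread(f'pics/{n}0.png').astype(float) for n in crop}
S0=np.array([.596,.2012,.04])
def parts(p):
    t,az,phi,rm,a,b=p[:6]
    L=[]
    d0,d1,d2=dsec(.0115,.0068,0),dsec(.0115,.0068,.044),dsec(.0075,.0068,.056)
    L.append(('flange',circ(.026,0)))
    L.append(('mark',np.array([[rm-.005,-.004,0],[rm+.005,-.004,0],[rm+.005,.004,0],[rm-.005,.004,0]])))
    n=len(d0)
    for i in range(n-1):
        s='side%d'%(i*4//(n-1))
        L.append((s,np.array([d0[i],d0[i+1],d1[i+1],d1[i]])));L.append((s,np.array([d1[i],d1[i+1],d2[i+1],d2[i]])))
    L.append(('flat',np.array([d0[-1],d0[0],d1[0],d2[0],d2[-1],d1[-1]])))
    L.append(('line',np.array([[.0068,-.0012,a],[.0068,.0012,a],[.0068,.0012,b],[.0068,-.0012,b]])))
    L.append(('tip',d2))
    return L
def render(p,n):
    x0,y0,w,h=crop[n];R=frame(*p[:3]);sh=p[6:8] if n=='scene' else p[8:10]
    lab=np.zeros((h*K,w*K),np.uint8);names=['bg0','bg1','bg2','flange','mark','side0','side1','side2','side3','flat','line','tip']
    yy,xx=np.mgrid[0:h*K,0:w*K];U=(xx+.5)/K-.5+x0;V=(yy+.5)/K-.5+y0
    if n=='scene':
        lab[V>258+(U-329)*10/27.]=1; lab[V>268+(U-329)*9/22.]=2
    cam=C[n]['T'][:3,3]
    for s,P in parts(p):
        W=P@R.T+S0
        q=P if s!='tip' else P
        N=np.cross(W[1]-W[0],W[2]-W[1]); 
        loc=R.T@N
        c=P.mean(0)
        out=np.array([0,0,1.]) if s in('flange','mark','tip') else np.array([c[0],c[1],0]) if s[:4]=='side' else np.array([1.,0,0])
        if loc@out<0:N=-N
        if N@(cam-W.mean(0))<=0: continue
        px=proj(n,W)+sh
        pp=((px-[x0,y0]+.5)*K-.5)
        cv2.fillPoly(lab,[np.round(pp*16).astype(np.int32)],names.index(s),shift=4)
    return lab,names
def model(p,n,ret=False):
    lab,names=render(p,n);x0,y0,w,h=crop[n];M=[]
    for k in range(len(names)):
        m=(lab==k).astype(np.float32)
        if m.sum()<K*K: continue
        m=cv2.GaussianBlur(m,(0,0),p[10]*K);M.append(cv2.resize(m,(w,h),interpolation=cv2.INTER_AREA).ravel())
    M=np.array(M).T;I=IM[n][y0:y0+h,x0:x0+w].reshape(-1,3)
    wt=np.ones((h,w))
    if n=='scene':
        yy,xx=np.mgrid[0:h,0:w];wt[(yy+y0>281)]=0;wt[(yy+y0<270)&(xx+x0<331)]=0
    wt=wt.ravel()[:,None]
    c=np.linalg.lstsq(np.vstack([M*wt,np.eye(M.shape[1])*.1]),np.vstack([I*wt,np.tile(I.mean(0)*.1,(M.shape[1],1))]),rcond=None)[0]
    r=(M@c-I)*wt
    if ret:return (M@c).reshape(h,w,3),I.reshape(h,w,3)
    return (np.minimum(np.abs(r),40)**2).mean()
def cost(p): return model(p,'scene')+model(p,'top')+20*(((p[1]-np.pi-.0236)/.05)**2*.1)+1*np.sum(np.array(p[6:10])**2)
if __name__=='__main__':
    st=np.array([.5891,3.1685,.2372,.0202,.0021,.0439,-.6,0,-.8,.2,.7]);sc=np.array([.06,.02,.06,.002,.003,.002,.4,.4,.4,.4,.2])
    best=None
    for t0 in(.5,.6):
        x=st.copy();x[0]=t0
        for it in range(3):
            sim=np.vstack([x]+[x+sc*np.eye(11)[i] for i in range(11)])
            r=minimize(cost,x,method='Nelder-Mead',options=dict(initial_simplex=sim,maxfev=500));x=r.x
        print(t0,r.fun,r.x,np.degrees(r.x[:3]),flush=True)
        if best is None or r.fun<best.fun:best=r
    np.save('fit.npy',best.x)
    o=[]
    for n in crop:
        a,b=model(best.x,n,True);o.append(cv2.resize(np.hstack([a,b]),None,fx=9,fy=9,interpolation=cv2.INTER_CUBIC))
        w=max(i.shape[1] for i in o)
    o=[np.pad(i,((0,0),(0,w-i.shape[1]),(0,0))) for i in o]
    cv2.imwrite('pics/fit.png',np.clip(255*(np.clip(np.vstack(o),0,255)/255)**.6,0,255))
    for t in np.arange(.4,.66,.03):
        x=best.x.copy();x[0]=t
        r=minimize(lambda q:cost(np.r_[t,q]),x[1:],method='Nelder-Mead',options=dict(maxfev=400));print(round(t,3),r.fun,r.x[:2])
E
time python3 fit.py
```

```text
0.5 167.263149308439 [ 0.5645  3.1737  0.2772  0.018   0.0026  0.0443 -0.6947  0.2574 -0.6414
 -0.2788  0.8733] [ 32.3447 181.8415  15.8836]
0.6 167.66648677961948 [ 0.5661  3.1772  0.2898  0.0187  0.0015  0.0444 -0.6988  0.3309 -0.6509
 -0.3116  0.8955] [ 32.4365 182.038   16.6021]
0.4 182.37804324082407 [3.1326 0.2904]
0.43 177.6477467413579 [3.1264 0.2795]
0.46 173.90478703570483 [3.1485 0.2772]
0.49 184.0110754329742 [3.1451 0.285 ]
0.52 173.64298837294103 [3.1487 0.2767]
0.55 167.83841052346264 [3.1669 0.2802]
0.58 168.4523630176641 [3.1753 0.2792]
0.61 173.20405678709295 [3.1833 0.2804]
0.64 180.76588033506488 [3.19   0.2869][ WARN:0@194.922] global loadsave.cpp:1063 imwrite_ Unsupported depth image for selected encoder is fallbacked to CV_8U.

real	8m24.874s
user	19m32.611s
sys	0m8.544s
```

View pics/fit.png

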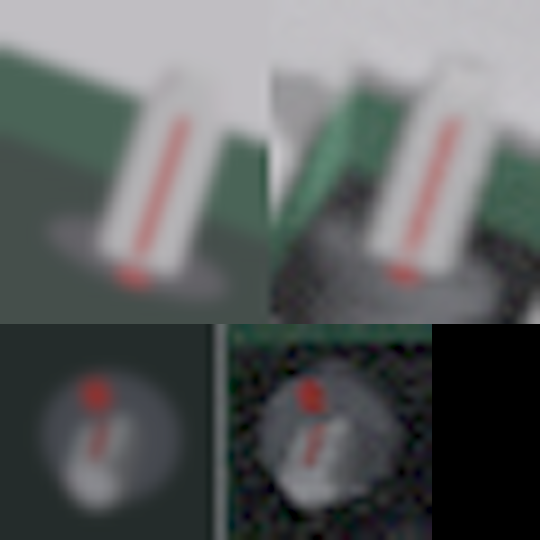

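```bash
python3 - <<'E'
from h import *
np.set_printoptions(precision=4,suppress=True)
T=np.array([(72,98),(457,87),(463,487),(68,500)])/6+[180,150]
Sc=np.array([(280,43),(667,193),(499,531),(64,329)])/5+[260,225]
for off in(0,.5):
    a=np.mean([atz('top',u-off,v-off,.045) for u,v in T],0);b=np.mean([atz('scene',u-off,v-off,.045) for u,v in Sc],0)
    print(off,a,b,(a+b)/2)
    S=(a+b)/2-[0,0,.005]
    f=np.load('fit.npy')
    from fit import S0
    for n,sh in(('scene',f[6:8]),('top',f[8:10])):
        u,v=proj(n,S0)[0]+sh; print('  spindle',n,atz(n,u,v,.04))
    (p,e)=tri(('scene',*(proj('scene',S0)[0]+f[6:8])),('top',*(proj('top',S0)[0]+f[8:10])));print(p,e)
E
```

```text
0 [0.5952 0.2016 0.045 ] [0.597  0.2008 0.045 ] [0.5961 0.2012 0.045 ]
  spindle scene [0.5977 0.2001 0.04  ]
  spindle top [0.597  0.2034 0.04  ]
[0.5975 0.2018 0.0405] [np.float64(0.0016895518422476992), np.float64(0.0016895518422476918)]
0.5 [0.597  0.2034 0.045 ] [0.5961 0.199  0.045 ] [0.5966 0.2012 0.045 ]
  spindle scene [0.5977 0.2001 0.04  ]
  spindle top [0.597  0.2034 0.04  ]
[0.5975 0.2018 0.0405] [np.float64(0.0016895518422476992), np.float64(0.0016895518422476918)]
```

```bash
cat > crop.py <<'E'
import cv2,numpy as np
def c(im,x0,y0,w,h,k,n,g=.6):
    a=cv2.resize(im[y0:y0+h,x0:x0+w],None,fx=k,fy=k,interpolation=cv2.INTER_CUBIC)
    a=np.clip(255*(a/255.)**g,0,255).astype(np.uint8)
    for i in range(0,w,5): cv2.putText(a,str(x0+i),(int((i+.5)*k)-8,8),0,.3,(0,0,255),1); cv2.line(a,(int((i+.5)*k),10),(int((i+.5)*k),16),(0,0,255),1)
    for i in range(0,h,5): cv2.putText(a,str(y0+i)+'-',(0,int((i+.5)*k)+3),0,.3,(0,0,255),1)
    cv2.imwrite(n,a)
E
python3 - <<'E'
from crop import *
s=cv2.imread('pics/scene0.png');t=cv2.imread('pics/top0.png')
c(s,178,158,74,72,10,'pics/s_r.png')
c(t,315,185,64,52,12,'pics/t_r.png')
E
```

```text
(no output)
```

View pics/s_r.png

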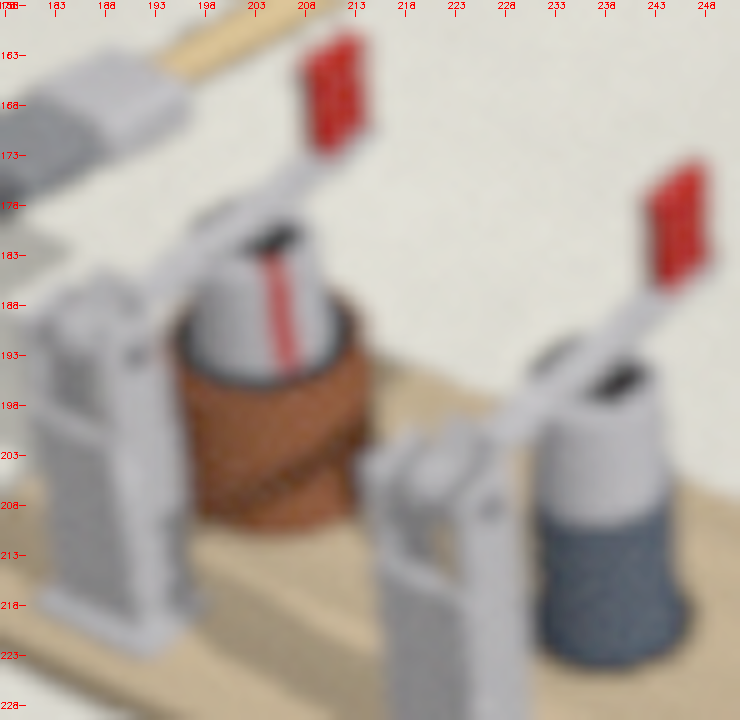

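View pics/t_r.png

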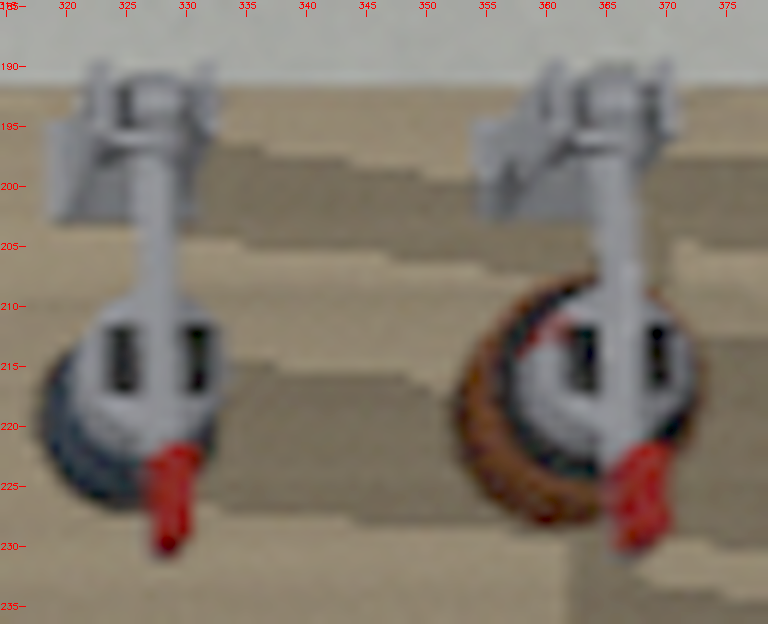

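```bash
cat > rack.py <<'E'
from h import *
from fit import circ
import crop, sys
np.set_printoptions(precision=4,suppress=True)
def draw(N,yaw,tag,sh):
    # N = nest b xy
    R=np.array([[np.cos(yaw),-np.sin(yaw),0],[np.sin(yaw),np.cos(yaw),0],[0,0,1]])
    W=lambda P:np.atleast_2d(P)@R.T+np.array([N[0],N[1],0])
    for n,(x0,y0,w,h,k) in {'scene':(178,158,74,72,10),'top':(315,185,64,52,12)}.items():
        im=cv2.imread(f'pics/{n}0.png')
        a=cv2.resize(im[y0:y0+h,x0:x0+w],None,fx=k,fy=k,interpolation=cv2.INTER_CUBIC)
        a=np.clip(255*(a/255.)**.6,0,255).astype(np.uint8)
        def pl(P,col,cl=True):
            q=(proj(n,W(P))+sh[n]-[x0,y0]+.5)*k
            cv2.polylines(a,[q.round().astype(np.int32)],cl,col,1)
        for dy,r in((0,.032),(.125,.022)):
            D=np.array([0,dy,0])
            pl(circ(.02,.109)+D,(0,255,0));pl(circ(.02,.073)+D,(0,255,0));pl(circ(r,.018)+D,(0,255,255));pl(circ(r,.073)+D,(0,255,255))
            for y in(-.005,.005):
                pl(np.array([[-.030,y,.117],[-.056,y,.117],[-.056,y,.153],[-.030,y,.153]])+D,(255,0,0))
                pl(np.array([[.07,y,.117],[-.043,y,.117]])+D,(255,255,0),False)
            pl(np.array([[.07,-.02,.117],[.07,.02,.117]])+D,(255,0,255),False)
        cv2.imwrite(f'pics/{tag}_{n}.png',a)
if __name__=='__main__':
    print(proj('top',[.5373,-.27,.109]))
    for z,px in((.109,(365.3,215.2)),(.109,(327.6,215.2))):print(atz('top',*px,z))
    print(tri(('scene',204.2,181.5),('top',365.3,215.2)))
    pa=atz('top',327.6,215.2,.109);pb=atz('top',365.3,215.2,.109)
    d=pa-pb;yaw=np.arctan2(-d[0],d[1]);print(np.linalg.norm(d),np.degrees(yaw))
    draw(pb[:2],yaw,'r0',{'scene':[0,0],'top':[0,0]})
E
python3 rack.py
```

```text
[[365.2291 210.0048]]
[ 0.52   -0.2694  0.109 ]
[ 0.5208 -0.1462  0.109 ]
(array([ 0.5205, -0.2702,  0.1085]), [np.float64(0.0008248200918167287), np.float64(0.0008248200918168153)])
0.12318575160989206 -0.4087342181036909
```

View pics/r0_top.png

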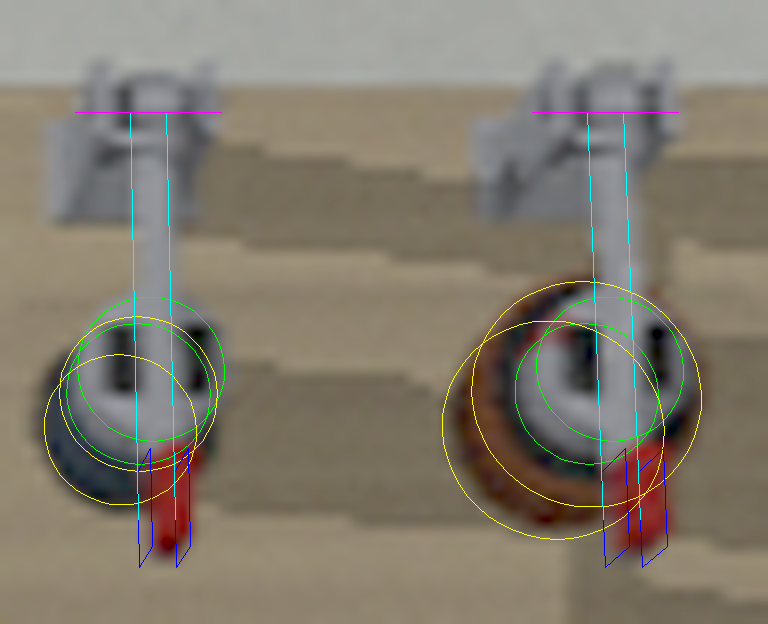

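View pics/r0_scene.png

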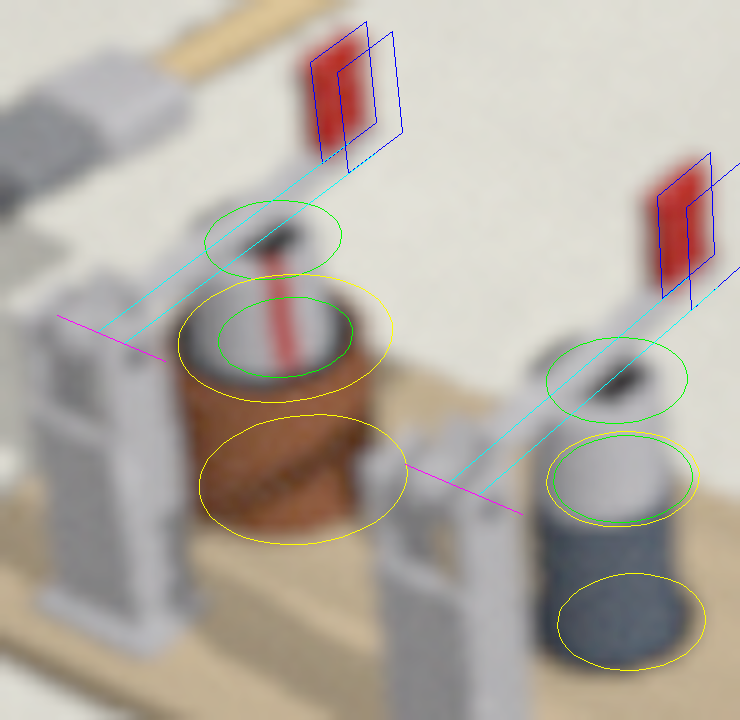

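```bash
cat >> h.py <<'E'
def down(a):
    """tool pointing down, tool y at world angle a(deg)"""
    a=np.radians(a);y=np.array([np.cos(a),np.sin(a),0]);z=np.array([0,0,-1.]);return np.stack([np.cross(y,z),y,z],1)
PSI=np.radians(-.6);N=np.array([.5234,-.2728])
def rk(x,y,z): return np.array([N[0]+x*np.cos(PSI)-y*np.sin(PSI),N[1]+x*np.sin(PSI)+y*np.cos(PSI),z])
E
python3 - <<'E'
from h import *
from cell import bot
np.set_printoptions(precision=3,suppress=True)
print(np.array(bot.get_state()['ee_rot']))
S=np.array([.5975,.2018,.0402])
from fit import frame
Rs=frame(np.radians(32.5),np.radians(181.6),np.radians(16))
for a in(89.4,-90.6):
    print(a,[bot.ik(rk(-.043,0,z),down(a)) for z in(.193,.28)])
th=np.radians(54)
Rd=np.array([[np.cos(th),-np.sin(th),0],[np.sin(th),np.cos(th),0],[0,0,1]])
for a in range(-180,180,15):
    qp=bot.ik(rk(0,0,.15),down(a));Rp=Rs@Rd.T@down(a)
    q1=bot.ik(S+Rs[:,2]*.132,Rp);q2=bot.ik(S+Rs[:,2]*.212,Rp)
    f=lambda q:None if q is None else np.array(q)
    print(a,f(qp),f(q1),f(q2),Rp[:,1])
E
```

```text
[[-0.939  0.344 -0.001]
 [ 0.344  0.939 -0.002]
 [ 0.    -0.002 -1.   ]]
89.4 [array([ -37.2716,   -1.4339,  107.8709,   -0.    ,   73.563 , -126.6716]), array([ -37.2716,   -6.0273,  103.5905,   -0.    ,   82.4367, -126.6716])]
-90.6 [array([-37.2716,  -1.4339, 107.8709,  -0.    ,  73.563 ,  53.3284]), array([-37.2716,  -6.0273, 103.5905,  -0.    ,  82.4367,  53.3284])]
-180 [-34.7509   6.5479 104.1107  -0.      69.3414 145.2491] [  16.0472   -8.9094  122.6593  -13.4061   35.3218 -116.8391] [  17.5345  -21.1359  125.3187  -12.0486   44.964  -117.9762] [-0.6647  0.6231 -0.4122]
-165 [-34.7509   6.5479 104.1107  -0.      69.3414 130.2491] [  16.0472   -8.9094  122.6593  -13.4061   35.3218 -131.8391] [  17.5345  -21.1359  125.3187  -12.0486   44.964  -132.9762] [-0.7765  0.3995 -0.4874]
-150 [-34.7509   6.5479 104.1107  -0.      69.3414 115.2491] [  16.0472   -8.9094  122.6593  -13.4061   35.3218 -146.8391] [  17.5345  -21.1359  125.3187  -12.0486   44.964  -147.9762] [-0.8353  0.1486 -0.5293]
-135 [-34.7509   6.5479 104.1107  -0.      69.3414 100.2491] [  16.0472   -8.9094  122.6593  
[... 3407 characters left out ...]
-56.8391] [ 17.5345 -21.1359 125.3187 -12.0486  44.964  -57.9762] [0.1174 0.9888 0.0923]
135 [ -34.7509    6.5479  104.1107   -0.       69.3414 -169.7509] [ 16.0472  -8.9094 122.6593 -13.4061  35.3218 -71.8391] [ 17.5345 -21.1359 125.3187 -12.0486  44.964  -72.9762] [-0.1028  0.9936 -0.0478]
150 [-34.7509   6.5479 104.1107  -0.      69.3414 175.2491] [ 16.0472  -8.9094 122.6593 -13.4061  35.3218 -86.8391] [ 17.5345 -21.1359 125.3187 -12.0486  44.964  -87.9762] [-0.316   0.9306 -0.1847]
165 [-34.7509   6.5479 104.1107  -0.      69.3414 160.2491] [  16.0472   -8.9094  122.6593  -13.4061   35.3218 -101.8391] [  17.5345  -21.1359  125.3187  -12.0486   44.964  -102.9762] [-0.5076  0.8043 -0.309 ]
```

```bash
cat >> h.py <<'E'
def shot(tag,names=('scene','top'),box=None,k=6):
    from cell import bot
    import crop
    for n in names:
        p,d=bot.capture(n);cv2.imwrite(f'pics/{tag}_{n}_full.png',p)
        b=(box or {}).get(n)
        if b: crop.c(p,*b,k,f'pics/{tag}_{n}.png')
RB={'scene':(165,120,100,110),'top':(310,160,80,80)}
E
python3 - <<'E'
from h import *
from cell import bot
bot.command_gripper(.036,30)
bot.move_to(rk(-.043,0,.28),down(-90.6))
bot.movel(rk(-.043,0,.193),rate=.12)
s=bot.get_state();print(s['clock'],s['ee_pos'],s['ft_force'])
shot('tab1',box=RB)
E
```

```text
4.6583 [ 0.48085455 -0.27265545  0.19385586] [-0.34284076 -0.36449062  0.89941533]
```

View pics/tab1_scene.png

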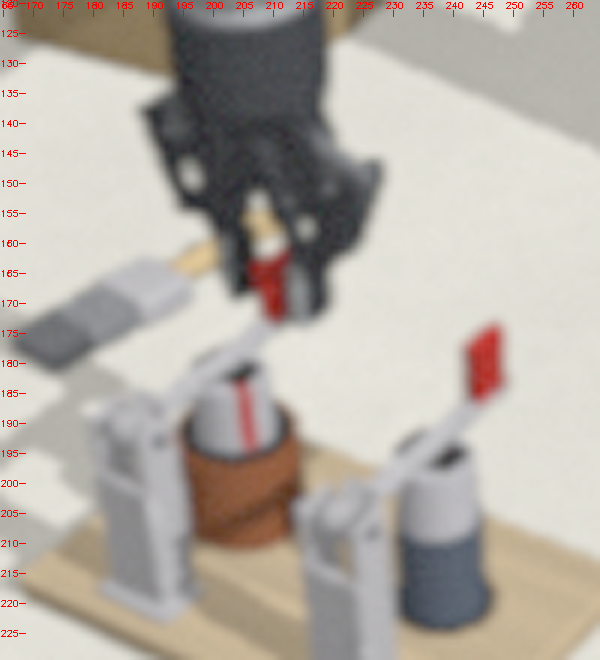

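View pics/tab1_top.png

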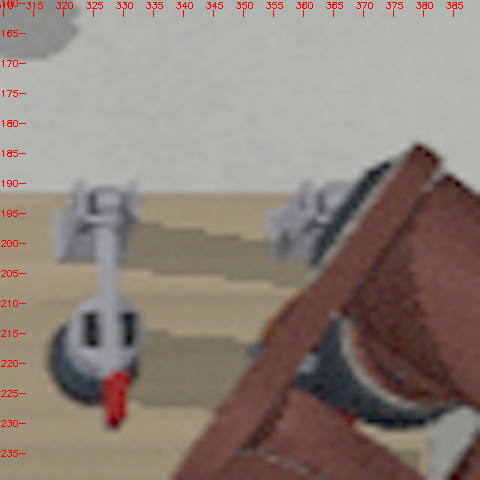

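```bash
python3 - <<'E'
from h import *
from cell import bot
print(proj('scene',[.4809,-.2727,.121]))
bot.command_gripper(.0,30)
s=bot.get_state();print(s['clock'],s['grip_width'],s['ft_force'])
a0=np.arctan2(.022,.113);r=np.hypot(.022,.113)
for a in np.radians([12,24,36,48,60,70]):
    bot.movel(rk(.07-r*np.cos(a+a0),0,.117+.054+r*np.sin(a+a0)),rate=.12)
    s=bot.get_state();print(round(s['clock'],2),s['ft_force'].round(2) if hasattr(s['ft_force'],'round') else s['ft_force'],s['grip_width'])
shot('tab2',('scene',),RB)
E
```

```text
[[211.83468804 171.40118214]]
5.1 0.009322534290011418 [-1.09024513  1.75172092  3.88052436]
5.45 [-3.13  1.94  1.99] 0.00996716315712081
5.8 [0.   1.27 0.75] 0.00953010289332358
6.15 [ 1.19  1.95 -1.69] 0.009512826732602828
6.5 [ 1.92  2.06 -3.63] 0.009827942255692435
6.85 [ 2.06  3.4  -4.24] 0.009461897694442493
7.17 [ 0.34  3.22 -4.08] 0.009670966916785933
```

View pics/tab2_scene.png

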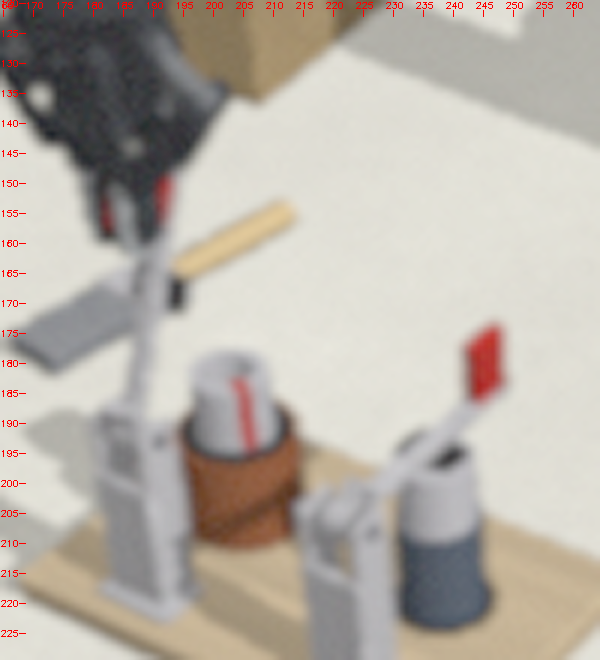

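```bash
python3 - <<'E'
from h import *
from cell import bot
bot.command_gripper(.05)
bot.pause(.3)
p=np.array(bot.get_state()['ee_pos'])
bot.movel(p+[-.05,0,.06],rate=.2)
bot.movel(rk(-.16,0.0,.33),rate=.3)
s=bot.get_state();print(s['clock'],s['ft_force'])
shot('up',box=RB)
E
```

```text
9.2167 [-0.90308037 -1.32546907  0.41870873]
```

View pics/up_scene.png

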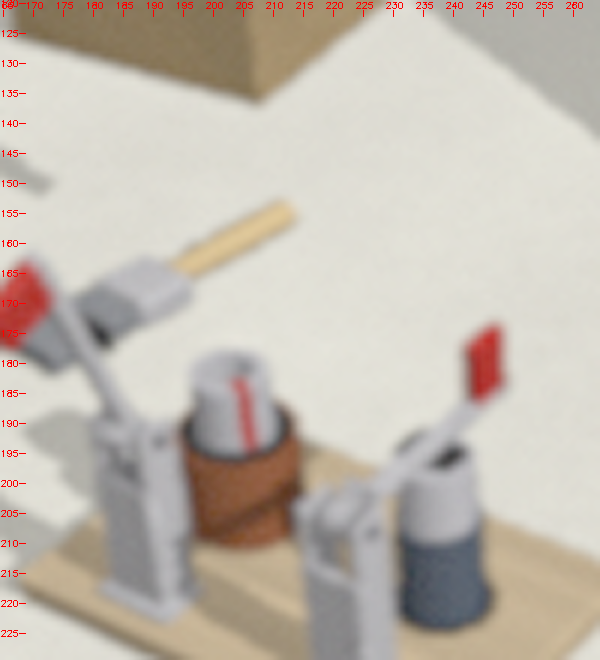

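View pics/up_top.png

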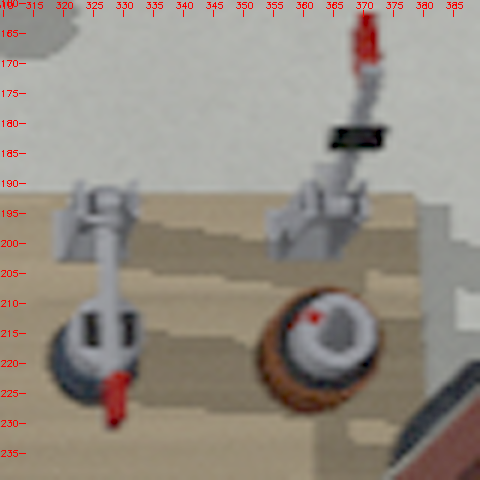

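```bash
python3 - <<'E'
from crop import *
s=cv2.imread('pics/up_scene_full.png');t=cv2.imread('pics/up_top_full.png')
c(s,190,170,32,44,14,'pics/s_d.png')
c(t,350,204,28,28,20,'pics/t_d.png')
E
```

```text
(no output)
```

View pics/s_d.png

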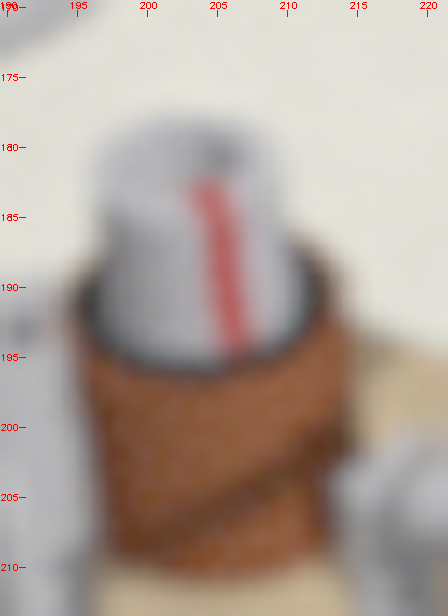

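View pics/t_d.png

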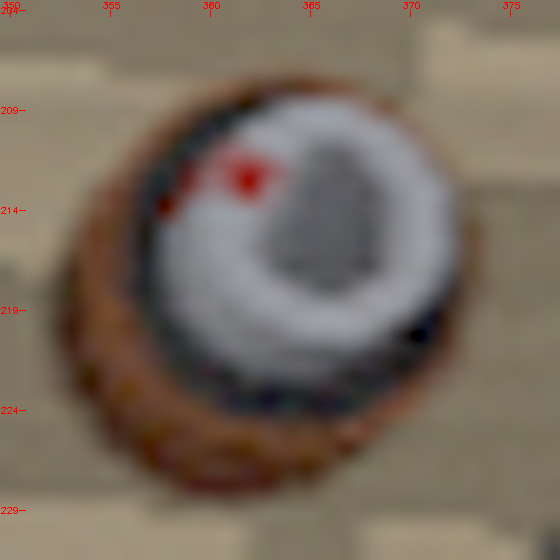

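```bash
cat > dfit.py <<'E'
from h import *
from fit import circ,dsec
from scipy.optimize import minimize
np.set_printoptions(precision=3,suppress=True)
K=5
crop={'scene':(192,172,24,26),'top':(354,205,22,20)}
IM={n:cv2.imread(f'pics/up_{n}_full.png').astype(float) for n in crop}
names=['bg','sleeve','ring','hs0','hs1','hs2','top','bore','mark']
def render(p,n):
    th=p[0];sh=p[1:3] if n=='scene' else p[3:5];w2=p[6]
    c,s=np.cos(th),np.sin(th);R=np.array([[c,-s,0],[s,c,0],[0,0,1]])
    x0,y0,w,h=crop[n];lab=np.zeros((h*K,w*K),np.uint8);cam=C[n]['T'][:3,3]
    O=np.array([N[0],N[1],.018])
    az=np.arctan2(cam[1]-O[1],cam[0]-O[0])
    def f(P,k,hull=False,W=None):
        W=P@R.T+O
        q=((proj(n,W)+sh-[x0,y0]+.5)*K-.5)
        if hull:q=cv2.convexHull(q.astype(np.float32))[:,0]
        cv2.fillPoly(lab,[np.round(q*16).astype(np.int32)],names.index(k),shift=4)
    f(np.vstack([circ(.032,0),circ(.032,.055)]),'sleeve',True);f(circ(.032,.055),'ring')
    # hub side in thirds relative to camera azimuth
    f(np.vstack([circ(.02,.055),circ(.02,.091)]),'hs1',True)
    for k,a0,a1 in(('hs0',-95,-30),('hs2',30,95)):
        a=az-th+np.radians(np.linspace(a0,a1,8));e=np.stack([.02*np.cos(a),.02*np.sin(a)],1)
        P=np.vstack([np.c_[e,e[:,0]*0+.055],np.c_[e,e[:,0]*0+.091][::-1]]);f(P,k)
    y=np.linspace(-w2,w2,5);x=np.sqrt(.02**2-y**2)
    # side mark if visible
    f(np.vstack([np.c_[x,y,y*0+p[7]],np.c_[x,y,y*0+.091][::-1]]),'mark')
    f(circ(.02,.091),'top')
    f(np.array([[p[8],-w2,.091],[.0198,-w2,.091],[.0198,w2,.091],[p[8],w2,.091]]),'mark')
    f(dsec(.013,.008,.091),'bore')
    return lab
def model(p,n,ret=False):
    lab=render(p,n);x0,y0,w,h=crop[n];M=[]
    for k in range(len(names)):
        m=(lab==k).astype(np.float32)
        if m.sum()<K*K: continue
        M.append(cv2.resize(cv2.GaussianBlur(m,(0,0),p[5]*K),(w,h),interpolation=cv2.INTER_AREA).ravel())
    M=np.array(M).T;I=IM[n][y0:y0+h,x0:x0+w].reshape(-1,3)
    wt=np.ones((h,w));yy,xx=np.mgrid[0:h,0:w]
    if n=='scene': wt[(xx+x0<196)&(yy+y0>188)]=0
    wt=wt.ravel()[:,None]
    c=np.linalg.lstsq(np.vstack([M*wt,np.eye(M.shape[1])*.1]),np.vstack([I*wt,np.tile(I.mean(0)*.1,(M.shape[1],1))]),rcond=None)[0]
    r=(M@c-I)*wt
    if ret:return (M@c).reshape(h,w,3),I.reshape(h,w,3)
    return (np.minimum(np.abs(r),50)**2).mean()
def cost(p): return model(p,'scene')+model(p,'top')+1*np.sum(np.array(p[1:5])**2)
if __name__=='__main__':
    cv2.setNumThreads(1)
    sc=np.array([.1,.4,.4,.4,.4,.2,.001,.003,.002]);best=None
    for t0 in(50,60,70):
        x=np.array([np.radians(t0),-.8,0,0,0,.7,.002,.055,.013])
        for it in range(2):
            sim=np.vstack([x]+[x+sc*np.eye(9)[i] for i in range(9)])
            r=minimize(cost,x,method='Nelder-Mead',options=dict(initial_simplex=sim,maxfev=350));x=r.x
        print(t0,r.fun,np.degrees(r.x[0]),r.x[1:],flush=True)
        if best is None or r.fun<best.fun:best=r
    np.save('dfit.npy',best.x);o=[]
    for n in crop:
        a,b=model(best.x,n,True);o.append(cv2.resize(np.hstack([a,b]),None,fx=11,fy=11,interpolation=cv2.INTER_CUBIC))
    w=max(i.shape[1] for i in o);o=[np.pad(i,((0,0),(0,w-i.shape[1]),(0,0))) for i in o]
    cv2.imwrite('pics/dfit.png',np.clip(255*(np.clip(np.vstack(o),0,255)/255)**.7,0,255).astype(np.uint8))
    for n in crop:
      for t in range(40,81,5):
        x=best.x.copy();x[0]=np.radians(t);print(n,t,round(model(x,n),1))
E
export OMP_NUM_THREADS=2; time timeout 560 python3 dfit.py
```

```text
50 184.54201915090783 61.47728788488401 [-0.574 -0.059 -0.405  0.387  0.645  0.003  0.056  0.009]
60 183.1348292840033 61.95887905390891 [-0.615 -0.014 -0.348  0.429  0.683  0.003  0.056  0.01 ]
70 185.49745399112436 62.933541619548755 [-0.647  0.045 -0.426  0.338  0.701  0.003  0.057  0.009]
scene 40 123.9
scene 45 141.0
scene 50 142.0
scene 55 107.1
scene 60 77.1
scene 65 85.4
scene 70 101.7
scene 75 124.0
scene 80 144.1
top 40 142.7
top 45 136.3
top 50 128.3
top 55 121.9
top 60 116.7
top 65 115.3
top 70 131.6
top 75 135.5
top 80 138.5
real	0m25.851s
user	0m23.115s
sys	0m0.364s
```

View pics/dfit.png

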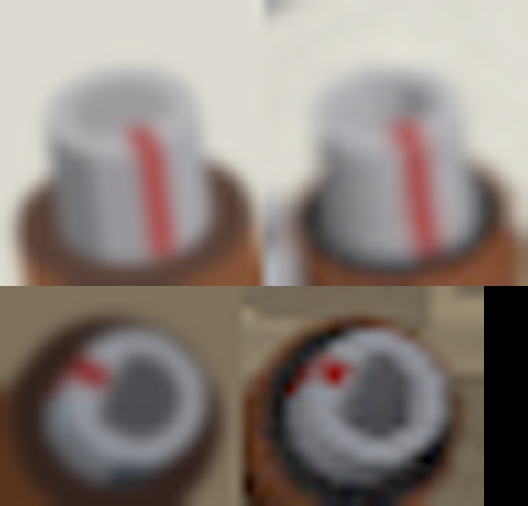

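```bash
python3 - <<'E'
from h import *
from cell import bot
np.set_printoptions(precision=3,suppress=True)
P=lambda t:print(t,round((s:=bot.get_state())['clock'],2),np.array(s['ee_pos']),np.array(s['ft_force']),s['grip_width'])
bot.command_gripper(.062,20)
bot.move_to(rk(0,0,.25),down(10))
bot.movel(rk(0,0,.147),rate=.12);P('at')
bot.command_gripper(0,20);P('grip1')
bot.command_gripper(.062)
bot.movel(rk(0,0,.165),rate=.1)
bot.movel(rk(0,0,.165),down(-80),rate=.1);P('turn')
bot.movel(rk(0,0,.147),rate=.1);P('at2')
bot.command_gripper(0,60);P('grip2')
bot.pause(.2);P('')
shot('g2',box=RB)
E
```

```text
at 11.99 [ 0.524 -0.273  0.148] [ 0.292 -0.445  0.525] 0.062309810806264854
grip1 12.31 [ 0.524 -0.273  0.148] [-2.058 -0.707  4.251] 0.03929186945284104
turn 14.71 [ 0.523 -0.273  0.165] [-0.302  0.024  0.494] 0.06203574194894249
at2 15.04 [ 0.523 -0.272  0.146] [-0.007 -0.392 -0.309] 0.061811796726089996
grip2 15.38 [ 0.524 -0.273  0.148] [0.284 1.022 1.83 ] 0.03875311762038746
 15.57 [ 0.524 -0.273  0.148] [-0.227  1.677  2.884] 0.038609421747212304
```

View pics/g2_scene.png

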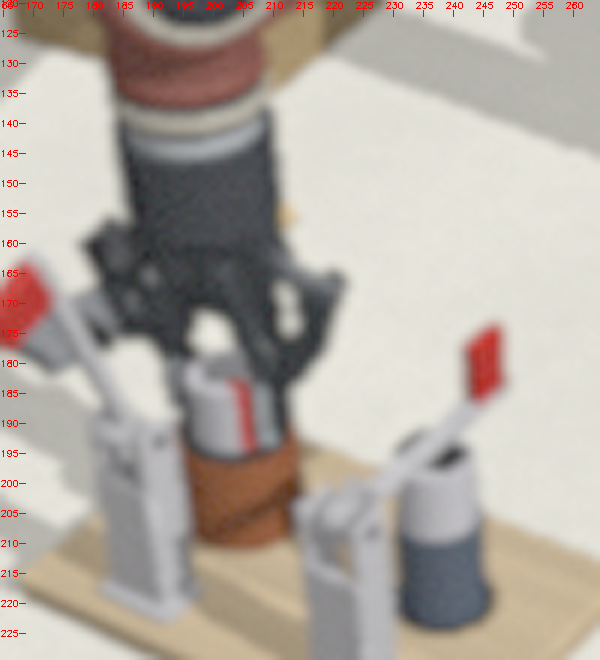

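```bash
cat >> h.py <<'E'
S=np.array([.5977,.2019,.0402]);TILT,AZ,PHI,TH=32.5,181.6,16.,62.
def rz(t):
    c,s=np.cos(np.radians(t)),np.sin(np.radians(t));return np.array([[c,-s,0],[s,c,0],[0,0,1]])
def place(d,S=S,tilt=TILT,az=AZ,phi=PHI,th=TH,h=.130,lat=(0,0)):
    """tool pose with drum underside d above flange; lat = offset in drum frame"""
    from fit import frame
    Rs=frame(*np.radians([tilt,az,phi]))
    return S+Rs[:,2]*(d+h)+Rs[:,0]*lat[0]+Rs[:,1]*lat[1], Rs@rz(th).T@down(-80)
E
python3 - <<'E'
from h import *
from cell import bot
np.set_printoptions(precision=3,suppress=True)
P=lambda t:print(t,round((s:=bot.get_state())['clock'],2),np.array(s['ee_pos']),np.array(s['ft_force']),s['grip_width'])
bot.movel(rk(0,0,.36),rate=.2);P('lift')
p,R=place(.16);print(p,bot.ik(p,R),bot.ik(*place(0)))
bot.move_to(p,R);P('pre')
print(np.array(bot.get_state()['ee_rot'])-R)
p,R=place(.085);bot.movel(p,R,rate=.15);P('pre2')
shot('pre',box={'scene':(290,190,100,110),'top':(180,150,90,90)})
E
```

```text
lift 16.89 [ 0.523 -0.273  0.358] [-0.07   0.803 -4.715] 0.03869406414481343
[0.4419 0.1975 0.2848] [ 19.2965 -31.7693 126.0763 -11.5028  54.9866 149.6185] [ 16.0185  -8.5609 122.5405 -13.4572  35.0923 151.2093]
pre 18.64 [0.4422 0.1972 0.2849] [-0.1686  0.4386 -3.6444] 0.0384987009466392
[[-0.0002 -0.0006 -0.0003]
 [-0.0002  0.0002 -0.0007]
 [ 0.      0.0005 -0.0002]]
pre2 19.29 [0.4826 0.1985 0.222 ] [ 0.096   0.2472 -4.3504] 0.03881107411398803
```

View pics/pre_scene.png

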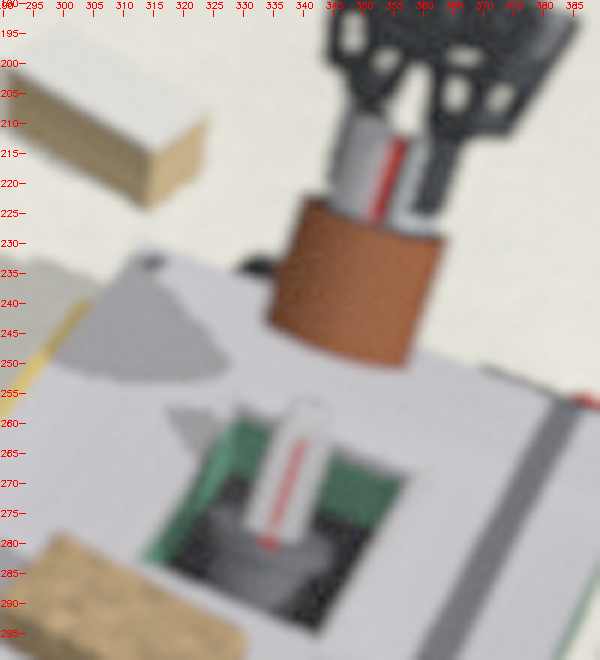

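View pics/pre_top.png

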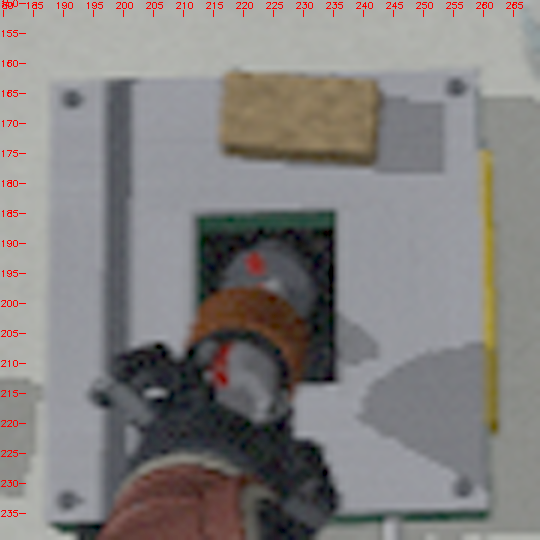

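```bash
cat > ov.py <<'E'
from h import *
from fit import circ,frame
def ov(tag,box,k,Rt,pt,th,sh,h=.130):
    # drum frame from tool pose
    Rd=Rt@down(-80).T@rz(th); O=pt-Rd[:,2]*h
    for n,(x0,y0,w,hh) in box.items():
        im=cv2.imread(f'pics/{tag}_{n}_full.png');a=cv2.resize(im[y0:y0+hh,x0:x0+w],None,fx=k,fy=k,interpolation=cv2.INTER_CUBIC)
        a=np.clip(255*(a/255.)**.6,0,255).astype(np.uint8)
        def pl(P,col,cl=True,R=Rd,o=O):
            q=(proj(n,np.asarray(P)@R.T+o)+sh[n]-[x0,y0]+.5)*k;cv2.polylines(a,[q.round().astype(np.int32)],cl,col,1)
        for r,z in((.032,0),(.032,.055),(.02,.055),(.02,.091)): pl(circ(r,z),(0,255,0))
        pl([[.02,0,.055],[.02,0,.091],[.010,0,.091]],(255,0,0),False)
        pl([[0,0,-.08],[0,0,0]],(0,255,255),False)
        Rs=frame(*np.radians([TILT,AZ,PHI]))
        pl(circ(.026,0),(255,0,255),True,Rs,S);pl(circ(.0075,.056),(255,0,255),True,Rs,S);pl([[.0068,0,.0],[.0068,0,.05]],(255,255,0),False,Rs,S)
        cv2.imwrite(f'pics/{tag}_{n}_ov.png',a)
E
python3 - <<'E'
from ov import *
from cell import bot
s=bot.get_state()
ov('pre',{'scene':(315,195,60,95),'top':(195,180,50,50)},8,np.array(s['ee_rot']),np.array(s['ee_pos']),62,{'scene':[-.6,0],'top':[-.35,.4]})
E
```

```text
(no output)
```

View pics/pre_scene_ov.png

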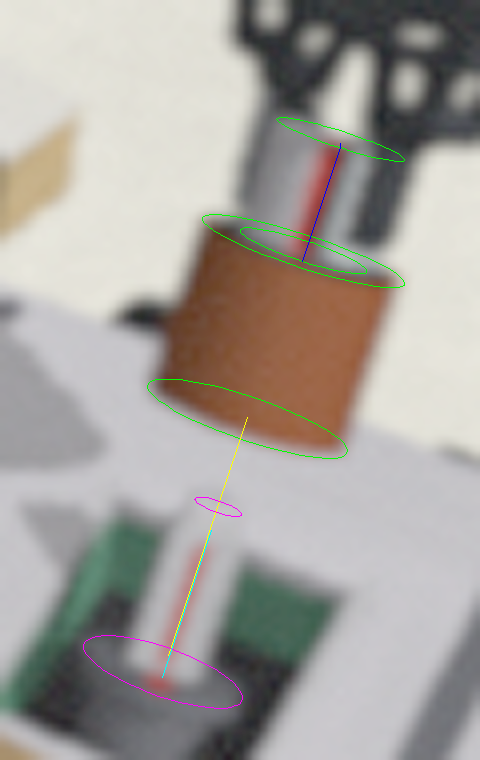

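View pics/pre_top_ov.png

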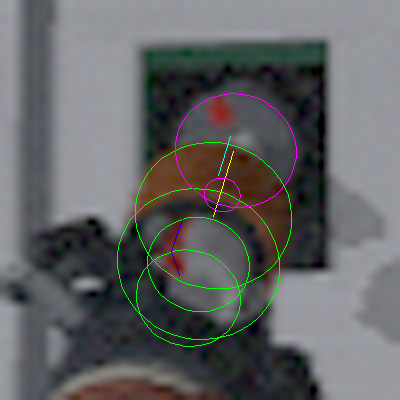

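```bash
python3 - <<'E'
from h import *
from fit import S0,frame
f=np.load('fit.npy');print(f)
for n,i in(('scene',6),('top',8)):
    print(n,proj(n,S0)[0]+f[i:i+2],proj(n,S)[0])
    Rs=frame(*f[:3]);print('  line',proj(n,S0+Rs@[.0068,0,f[4]])+f[i:i+2],proj(n,S0+Rs@[.0068,0,f[5]])+f[i:i+2],'tip',proj(n,S0+Rs@[0,0,.056])+f[i:i+2])
E
```

```text
[ 0.5645  3.1737  0.2772  0.018   0.0026  0.0443 -0.6947  0.2574 -0.6414
 -0.2788  0.8733]
scene [334.7692 278.1197] [335.4341 278.3617]
  line [[334.9346 277.9437]] [[340.0126 262.5987]] tip [[341.5716 257.5604]]
top [223.8407 198.1297] [224.2822 197.9179]
  line [[223.1479 196.587 ]] [[221.8907 200.5959]] tip [[222.1633 203.61  ]]
```

```bash
cat > pfit.py <<'E'
from dfit import *
import dfit
from cell import bot
cv2.setNumThreads(1)
s=bot.get_state();Rt=np.array(s['ee_rot']);pt=np.array(s['ee_pos'])
IMG={n:cv2.imread(f'pics/pre_{n}_full.png').astype(float) for n in('scene','top')}
crops={'scene':(331,206,36,48),'top':(205,190,30,26)}
def rend(p,n):
    th=p[0];sh=p[1:3] if n=='scene' else p[3:5];w2=.0022
    Rd=Rt@down(-80).T@rz(np.degrees(th));O=pt-Rd[:,2]*.130
    x0,y0,w,h=crops[n];lab=np.zeros((h*K,w*K),np.uint8);cam=C[n]['T'][:3,3]
    v=Rd.T@(cam-O);az=np.arctan2(v[1],v[0])
    def f(P,k,hull=False):
        q=((proj(n,P@Rd.T+O)+sh-[x0,y0]+.5)*K-.5)
        if hull:q=cv2.convexHull(q.astype(np.float32))[:,0]
        cv2.fillPoly(lab,[np.round(q*16).astype(np.int32)],names.index(k),shift=4)
    f(np.vstack([circ(.032,0),circ(.032,.055)]),'sleeve',True);f(circ(.032,.055),'ring')
    f(np.vstack([circ(.02,.055),circ(.02,.091)]),'hs1',True)
    for k,a0,a1 in(('hs0',-95,-30),('hs2',30,95)):
        a=az+np.radians(np.linspace(a0,a1,8));e=np.stack([.02*np.cos(a),.02*np.sin(a)],1)
        f(np.vstack([np.c_[e,e[:,0]*0+.055],np.c_[e,e[:,0]*0+.091][::-1]]),k)
    y=np.linspace(-w2,w2,5);x=np.sqrt(.02**2-y**2)
    f(np.vstack([np.c_[x,y,y*0+.056],np.c_[x,y,y*0+.091][::-1]]),'mark')
    f(circ(.02,.091),'top')
    f(np.array([[.0105,-w2,.091],[.0198,-w2,.091],[.0198,w2,.091],[.0105,w2,.091]]),'mark')
    f(dsec(.013,.008,.091),'bore')
    return lab
def mod(p,n,ret=False):
    lab=rend(p,n);x0,y0,w,h=crops[n];M=[]
    for k in range(len(names)):
        m=(lab==k).astype(np.float32)
        if m.sum()<K*K: continue
        M.append(cv2.resize(cv2.GaussianBlur(m,(0,0),p[5]*K),(w,h),interpolation=cv2.INTER_AREA).ravel())
    M=np.array(M).T;I=IMG[n][y0:y0+h,x0:x0+w].reshape(-1,3)
    # grey/dark gripper pixels masked out
    wt=(I.max(1)>62).astype(float)
    if n=='scene':
        yy,xx=np.mgrid[0:h,0:w];yy=yy+y0;xx=xx+x0
        m=np.ones((h,w));m[yy<213]=0;m[(xx>360)&(yy<228)]=0;m[(xx<346)&(yy<221)]=0;m[(xx<337)&(yy>228)&(yy<240)]=0;m[(yy<236)&(xx<334)]=0
        wt=wt*m.ravel()
    else:
        yy,xx=np.mgrid[0:h,0:w];yy=yy+y0;xx=xx+x0;m=np.ones((h,w));m[(yy>212)]=0;wt=m.ravel()*wt
    wt=wt[:,None]
    c=np.linalg.lstsq(np.vstack([M*wt,np.eye(M.shape[1])*.1]),np.vstack([I*wt,np.tile(I.mean(0)*.1,(M.shape[1],1))]),rcond=None)[0]
    r=(M@c-I)*wt
    if ret:return (M@c).reshape(h,w,3),(I*wt).reshape(h,w,3)
    return (np.minimum(np.abs(r),50)**2).sum()/wt.sum()
def cst(p): return mod(p,'scene')+mod(p,'top')+np.sum(p[1:5]**2)
if __name__=='__main__':
    sc=np.array([.1,.4,.4,.4,.4,.2]);best=None
    for t0 in(50,62,72):
        x=np.array([np.radians(t0),-.6,0,-.3,.4,.7])
        for it in range(2):
            sim=np.vstack([x]+[x+sc*np.eye(6)[i] for i in range(6)])
            r=minimize(cst,x,method='Nelder-Mead',options=dict(initial_simplex=sim,maxfev=250));x=r.x
        print(t0,r.fun,np.degrees(r.x[0]),r.x[1:],flush=True)
        if best is None or r.fun<best.fun:best=r
    o=[]
    for n in crops:
        a,b=mod(best.x,n,True);o.append(cv2.resize(np.hstack([a,b]),None,fx=8,fy=8,interpolation=cv2.INTER_CUBIC))
    w=max(i.shape[1] for i in o);o=[np.pad(i,((0,0),(0,w-i.shape[1]),(0,0))) for i in o]
    cv2.imwrite('pics/pfit.png',np.clip(255*(np.clip(np.vstack(o),0,255)/255)**.7,0,255).astype(np.uint8))
    for n in crops:
      print(n,[(t,round(min(mod(np.r_[np.radians(t),best.x[1:]],n),9999),1)) for t in range(45,86,4)])
E
export OMP_NUM_THREADS=2; timeout 560 python3 pfit.py
```

```text
50 1185.0893379653 64.83469240239522 [-1.009 -0.321 -0.117 -0.452  1.006]
62 1188.3396851644623 64.82279452522229 [-1.195 -0.185  0.066 -0.388  1.076]
72 1197.8294386790653 65.18469981416078 [-1.196 -0.138  0.229  0.043  1.127]
scene [(45, np.float64(806.1)), (49, np.float64(874.7)), (53, np.float64(868.1)), (57, np.float64(836.8)), (61, np.float64(730.4)), (65, np.float64(704.4)), (69, np.float64(758.1)), (73, np.float64(843.1)), (77, np.float64(881.9)), (81, np.float64(881.8)), (85, np.float64(881.5))]
top [(45, np.float64(527.9)), (49, np.float64(532.8)), (53, np.float64(526.9)), (57, np.float64(511.8)), (61, np.float64(493.4)), (65, np.float64(480.8)), (69, np.float64(479.5)), (73, np.float64(484.5)), (77, np.float64(497.8)), (81, np.float64(498.1)), (85, np.float64(503.9))]
```

View pics/pfit.png

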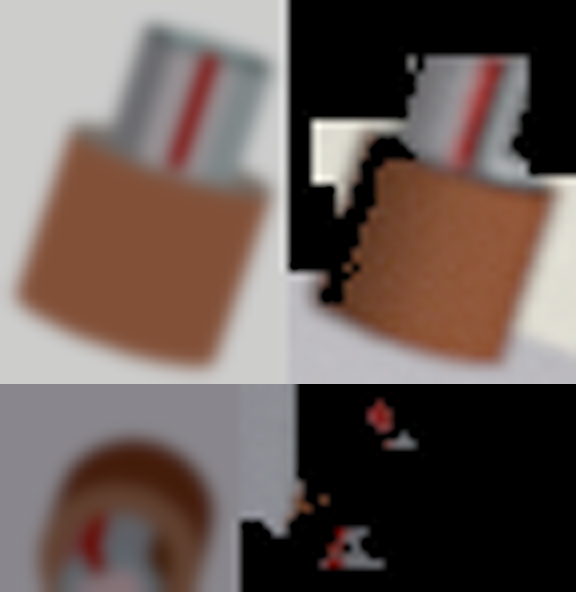

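```bash
cat >> h.py <<'E'
S=np.array([.5977,.2025,.0402])
def fz(s,d_R,b):
    return np.round(d_R.T@(np.array(s['ft_force'])-b),1)
def go(dlist,lim=12,b=None,rate=.06,verbose=True,**kw):
    from cell import bot
    from fit import frame
    Rs=frame(*np.radians([kw.get('tilt',TILT),kw.get('az',AZ),kw.get('phi',PHI)]))
    kw.setdefault('S',S)
    for d in dlist:
        p,R=place(d,**kw);bot.movel(p,R,rate=rate);s=bot.get_state();f=fz(s,Rs,b)
        dd=Rs.T@(np.array(s['ee_pos'])-kw['S'])-[0,0,.130]
        if verbose: print(round(s['clock'],2),'d',round(d,4),'F(drum xyz)',f,'Mz',np.round(Rs.T@np.array(s['wrist_torque']),2),'act',np.round(dd*1000,1))
        if np.abs(f).max()>lim: print('LIMIT');return d
    return None
E
python3 - <<'E'
from h import *
from cell import bot
np.set_printoptions(suppress=True)
bot.movel(*place(.085,S=S,th=64.5),rate=.05);bot.pause(.3)
b=np.mean([np.array((bot.pause(.02),bot.get_state()['ft_force'])[1]) for _ in range(8)],0);print(b);np.save('b.npy',b)
print(bot.get_state()['wrist_torque'])
go(list(np.arange(.078,.043,-.004)),lim=8,b=b,th=64.5)
shot('ins1',box={'scene':(290,190,100,110)})
E
```

```text
[-0.1258  0.0498 -3.7169]
[ 0.0155  0.6499 -0.0454]
20.34 d 0.078 F(drum xyz) [-0.3 -0.3 -0.2] Mz [ 0.13  0.65 -0.01] act [-0.7 -0.  77.3]
20.59 d 0.074 F(drum xyz) [0.4 0.3 0.5] Mz [ 0.16  0.58 -0.04] act [-0.3  0.  73.6]
20.84 d 0.07 F(drum xyz) [0.1 0.3 0. ] Mz [ 0.11  0.64 -0.01] act [-0.3 -0.  69.7]
21.09 d 0.066 F(drum xyz) [ 1.   0.7 -0.1] Mz [ 0.15  0.62 -0.05] act [-0.3 -0.  65.7]
21.34 d 0.062 F(drum xyz) [0.2 0.  0.4] Mz [ 0.14  0.65 -0.04] act [-0.3  0.  61.7]
21.59 d 0.058 F(drum xyz) [ 0.1 -0.3 -0.2] Mz [ 0.14  0.6  -0.01] act [-0.3  0.  57.7]
21.84 d 0.054 F(drum xyz) [ 0.8  0.4 -0.3] Mz [ 0.15  0.64 -0.04] act [-0.3  0.  53.7]
22.09 d 0.05 F(drum xyz) [ 0.1 -0.2  0.1] Mz [0.15 0.58 0.01] act [-0.3  0.  49.7]
22.34 d 0.046 F(drum xyz) [-0.3  0.4  0.4] Mz [0.11 0.6  0.01] act [-0.3  0.  45.7]
```

View pics/ins1_scene.png

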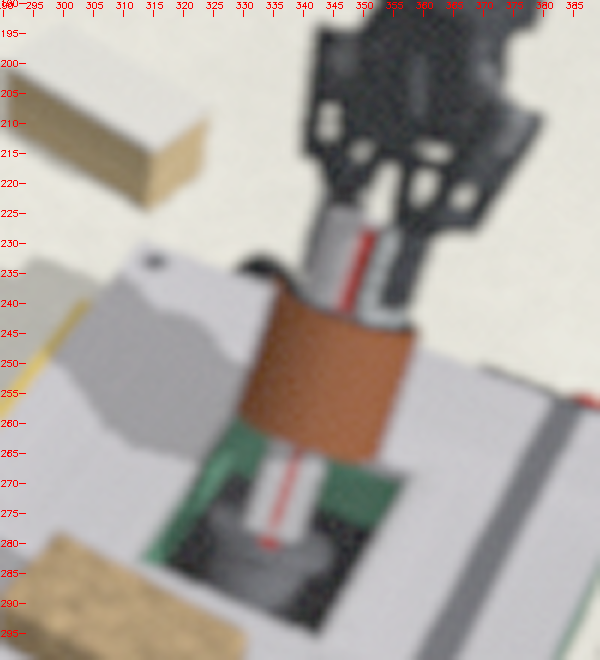

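Tip is inside the bore and there is no contact force. Continue in small guarded steps.

```bash
python3 - <<'E'
from h import *
np.set_printoptions(suppress=True)
go(list(np.arange(.043,.001,-.003)),lim=7,b=np.load('b.npy'),th=64.5)
E
```

```text
22.69 d 0.043 F(drum xyz) [-0.   0.3 -0.4] Mz [ 0.16  0.68 -0.07] act [-0.2  0.  42.8]
22.94 d 0.04 F(drum xyz) [-0.6 -0.4 -0.9] Mz [0.04 0.74 0.01] act [-0.1  0.  39.8]
23.19 d 0.037 F(drum xyz) [-0.2 -0.1 -0.7] Mz [ 0.14  0.76 -0.04] act [-0.1  0.  36.8]
23.44 d 0.034 F(drum xyz) [-0.7 -0.5 -0.4] Mz [ 0.09  0.74 -0.04] act [-0.1  0.  33.8]
23.69 d 0.031 F(drum xyz) [-1.2  0.1 -1.6] Mz [0.11 0.78 0.04] act [-0.1  0.  30.8]
23.94 d 0.028 F(drum xyz) [-1.2  0.2 -1.1] Mz [ 0.08  0.8  -0.05] act [-0.1  0.  27.8]
24.19 d 0.025 F(drum xyz) [-1.4  0.5 -0.6] Mz [0.08 0.84 0.05] act [-0.   0.  24.8]
24.44 d 0.022 F(drum xyz) [-1.1 -1.1 -0.2] Mz [0.09 0.84 0.02] act [-0.   0.  21.8]
24.69 d 0.019 F(drum xyz) [-1.3 -1.4 -0.7] Mz [ 0.06  0.76 -0.03] act [-0.1  0.  18.8]
24.94 d 0.016 F(drum xyz) [-0.9 -0.8 -0.4] Mz [0.06 0.8  0.02] act [-0.1  0.  15.8]
25.19 d 0.013 F(drum xyz) [-1.6 -0.5 -0.7] Mz [ 0.    0.8  -0.01] act [-0.   0.  12.8]
25.44 d 0.01 F(drum xyz) [-0.8 -0.  -0.3] Mz [0.09 0.79 0.06] act [0.  0.  9.8]
25.69 d 0.007 F(drum xyz) [-0.6  0.2  0.2] Mz [ 0.06  0.81 -0.04] act [0.  0.  6.9]
25.94 d 0.004 F(drum xyz) [-0.5 -0.9 -0.7] Mz [0.04 0.76 0.  ] act [0.  0.  3.8]
```

```bash
python3 - <<'E'
from h import *
np.set_printoptions(suppress=True)
go(list(np.arange(.003,-.0061,-.001)),lim=12,b=np.load('b.npy'),th=64.5,rate=.03)
shot('seat',box={'scene':(290,190,100,110),'top':(180,150,90,90)})
E
```

```text
26.19 d 0.003 F(drum xyz) [-0.9 -1.  -0.9] Mz [ 0.07  0.75 -0.03] act [ 0.1 -0.   3. ]
26.44 d 0.002 F(drum xyz) [-0.7 -0.7 -0.2] Mz [ 0.05  0.73 -0.01] act [ 0. -0.  2.]
26.69 d 0.001 F(drum xyz) [-0.8 -0.4 -0.3] Mz [0.13 0.76 0.04] act [ 0.1 -0.   1. ]
26.94 d 0.0 F(drum xyz) [-3.6 -0.3  5.6] Mz [ 0.    1.06 -0.04] act [0.1 0.1 0.2]
27.19 d -0.001 F(drum xyz) [-7.3 -0.2 19.5] Mz [-0.01  1.75  0.  ] act [0.2 0.2 0.1]
LIMIT
```

View pics/seat_scene.png

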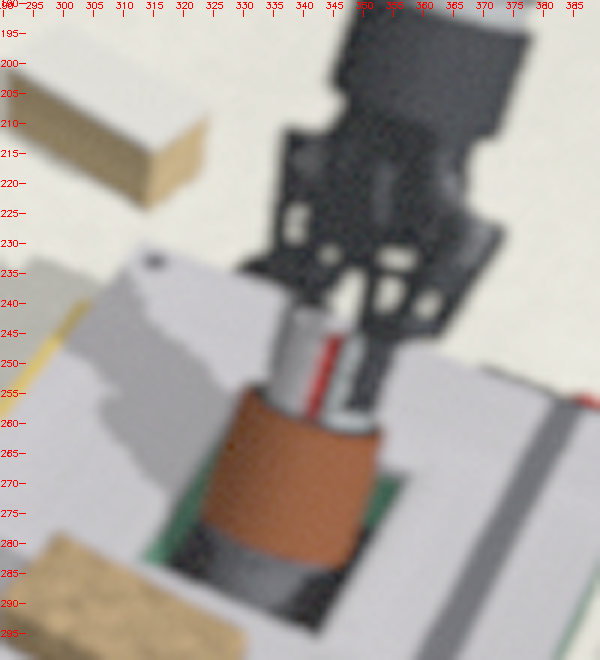

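```bash
python3 - <<'E'
from h import *
from cell import bot
np.set_printoptions(suppress=True)
b=np.load('b.npy')
go([-.0003],lim=30,b=b,th=64.5)
bot.command_gripper(.06,20);bot.pause(.2)
s=bot.get_state();print(s['clock'],s['ft_force'],s['grip_width'])
go([.03,.10],lim=15,b=b*0,th=64.5,rate=.12)
p,R=place(.2,S=S,th=64.5);bot.movel(p+[0,0,.05],R,rate=.2)
bot.move_joints([70,-10,95,0,85,0]);print(bot.get_state()['clock'])
shot('done',box={'scene':(290,230,80,70),'top':(185,165,70,70)},k=8)
E
```

```text
27.54 d -0.0003 F(drum xyz) [-3.6 -0.3 10.7] Mz [-0.01  1.32  0.04] act [0.1 0.1 0.2]
28.0833 [ 0.8889 -0.334  -0.3718] 0.06009264281817598
28.48 d 0.03 F(drum xyz) [0.1 0.8 0. ] Mz [ 0.09  0.25 -0.06] act [ 0.5 -0.  30.4]
29.22 d 0.1 F(drum xyz) [ 0.2 -0.4 -1.2] Mz [ 0.06  0.21 -0.  ] act [-0.6  0.  99.3]
32.3417
```

View pics/done_scene.png

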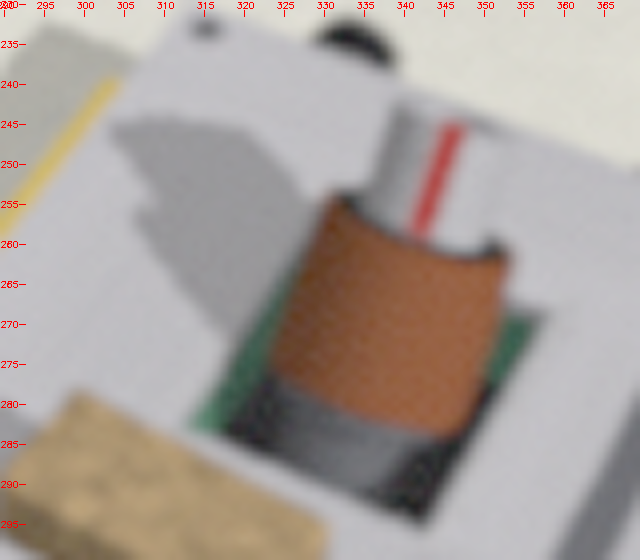

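View pics/done_top.png

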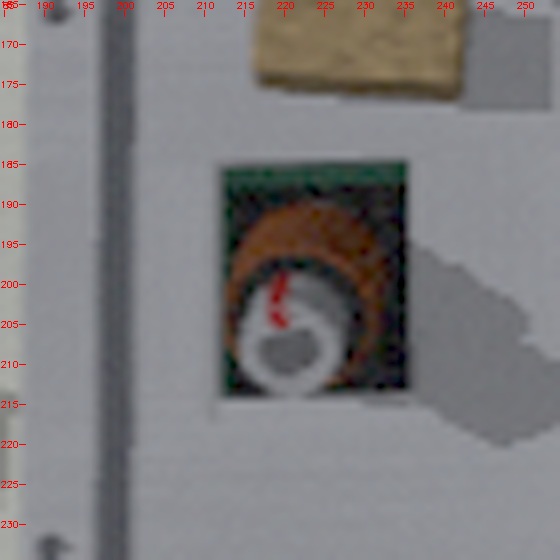

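View pics/done_scene_full.png

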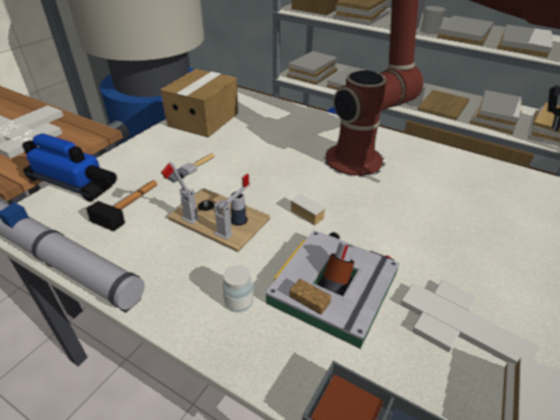

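```bash
python3 - <<'E'
from cell import bot
s=bot.get_state();print(s['clock'],s['dq'],s['ft_force'])
bot.hand_in()
E
```

```text
32.4417 [ 0.1593283  -0.1640913  -0.07217139  0.02449561 -0.06463926 -0.05405355] [-0.38782798 -0.06764054 -0.45264314]
the job is handed in; nothing more can be done
```

The wide drum is on the sander's tilted spindle, pushed home against the flange with the flats lined up. I handed the job in at about 32.4 s of the 58 s allowed.

- **Finger:** I pinched the red tab, swung it past over-centre and let go. Pictures show it standing up at its stop while the drum was still in its nest.
- **Pick-up:** I gripped the bare hub twice at right angles to centre it, then lifted the drum well clear of the other finger.
- **Fitting:** It went on in small force-checked steps, with almost no contact force until the flange. The underside met the flange where I had predicted, and the push was about 20 N at most against the 100 N limit.
- **Last checks:** With the gripper released and the arm clear, the pictures show the drum resting on the flange, its red mark facing up and away from the robot as the spindle's flat did. The slim drum and everything else look unmoved, and the wrist reads about zero force.

**Where readings differed:** My three image estimates of the drum's rotation ran from about 53° to 65°. I used 64.5°, close to the last one, taken in the gripper. The two cameras also disagreed by 2–3 mm on the spindle's position, so I aimed between them. The drum slid on without binding, so neither caused trouble. I took no numerical measurement of the drum's final pose after release.

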